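Pack and press a repaired fossil cast square against its fence

ROBOT

A 6-joint arm with a two-finger parallel gripper is mounted at the origin on the work surface. World frame = base frame: x ahead of the robot, y to its left, z up, the work surface at z = 0. Lengths are in m, angles in degrees, forces in N, time in s.
With the tool pointing down it reaches from about 0.375 to 0.9 m from the base axis. Payload 3.1 kg.
Tool frame: the origin (TCP) lies at the very end of the fingers, on their centre line; the grasp point (between the pads) lies 19 mm behind it; x points along the fingers, z is the direction in which the jaws open and shut, and the axes are right-handed (so a half turn about x gives the same grasp; the last joint's range is limited). The gripper opens to 87 mm and grips with 3 to 60 N. Pads are 19 mm wide; open, the fingers measure 117 mm over their backs; the gripper's body (75 mm by 190 mm) begins 51 mm behind the grasp point.
Start: joints at [-77.435, 30.224, 82.088, -0, 67.689, -10.227], TCP at [0.242, -0.576, 0.223] pointing down, gripper open.
Joint ranges: [-176.69, 176.69], [-43.24, 126.21], [12.49, 139.97], [-82, 262], [0, 151.66], [-163.58, 163.58]. Speed limits (degrees/s): [159.86, 159.86, 180, 180, 180, 180].

INTERFACE

Orientations are given as a 3x3 rotation matrix whose columns are the frame's x, y, z axes.
In Python, from rig import bot gives the robot as it stands.
- The arm moves only by the tool send_rows, never from a script. Its arguments are lists of equal length, an entry for each row: "fingers": the opening, from 0 (shut) to 1 (fully open); "dp": the shift along the world's x, y, z in mm, a list of three; "turn": the turn, a rotation vector about the world's x, y, z in rad, a list of three. In form: {"fingers": [fingers, ...], "dp": [[tx, ty, tz], ...], "turn": [[rx, ry, rz], ...]}. A call has 1 to 10 rows; each row is the pose to reach, as a shift and turn from the pose measured when the call began; what a row does not reach only later rows make up. A row lasts 1/12 s, in which the tool goes at most 41.7 mm and 7.16 degrees, less where a joint would pass 70% of its speed; a pose out of reach is approached as far as the arm can. A call with a gripper value outside its range is refused whole. The fingers move at their own pace and stop on an object; the grip force is fixed at half the most. Time passes only in rows, so rows that repeat a pose let the fingers close. It gives the time, the measured TCP pose, the force and the opening at its end, in the units of the state.
- bot.read_state(): the state, without advancing time (a new reading comes with each control period).
- bot.capture(name): name is "scene" or "side" or "wrist"; returns a dict with "img" (420x560x3 uint8, blue, green, red), "z_map" (420x560 float32, m along the optical axis (not along the pixel's ray), 0 where there is no reading), "mtx" (3x3 intrinsics, pixels), "origin" and "orientation" of the camera in the world; the wrist camera has in their place "hand_eye" (4x4, takes a point from camera to tool coordinates, whose origin is the TCP and whose axes are the tool frame's). Camera axes: x right, y up, looking along -z (the intrinsics and any distortion apply to the point x, -y, -z); pixel columns grow to the right and rows downward; lengths in m; the calibration is good to about 2 mm. A picture is of the moment at which its call begins: read the wrist's pose just before it.
- bot.hand_in(): hands the job in, once; it reports no verdict.
The state is a dict: "time_s": time; "joint_positions": joint angles; "qvel": joint speeds; "tau": joint torques, N m; "position": TCP position; "tcp_rot": TCP orientation; "force": force on the tool from outside, world axes, zero at the start; "moment": the same for the moment, N m; "opening": opening from 0.0 (shut) to 1.0 (fully open).
Only numpy, scipy, OpenCV 4.12 (cv2) and the standard library are available. Lean on these libraries where they do the work, as an engineer would, in place of code of your own. Each camera call takes 0.05 s, during which the arm holds its last target.

TASK

The repaired fossil cast slab has to be held square against the two stops of the bench fence while its repair sets, but one stop is shorter than the other. Stand up the toppled wooden spacer and slide it, foot down, into the gap between the slab and the shorter stop, the only gap wide enough for it; then push the slab straight back until it is flush against the longer stop and the spacer is closed in between the slab and the shorter stop. Finish while still pressing the slab there, without letting go, and leave the jar, the brush and the loose bone alone.

Things in the scene. Friction and masses are not known exactly. Their poses are not given: they have to be found in the camera images.
- fence: straight aluminium rail 24 x 240 x 30 mm (x, y, z) fixed on the bench beyond the slab; origin at bench height, middle of the rail's front face (towards the robot); the rail spans x 0 to 24 mm. x points away from the robot, square to the rail, y along it. The stops are 50 mm to either side of the origin along y; which is on which side varies
- stop_long: steel block fixed to the rail's front face, 40 mm deep (x), 56 mm wide, 30 mm high; origin at bench height in the middle of its rear face, on the rail's front face; its front face is at x = -40 mm of its own frame; axes parallel to the fence's
- stop_short: steel block like the other but only 16 mm deep (x); origin likewise on the rail's front face, its front face at x = -16 mm. The slab's gap to it is therefore 24 mm wider than to the long stop: as the slab starts, about 27 to 35 mm against 3 to 11 mm
- slab: loose plaster cast slab, 90 (x) x 160 (y) x 30 mm (z), about 0.5 kg, lying flat on the bench between the robot and the stops, nearly square to them, not fastened, free to slide; fossil bones stand up to 6 mm proud of its top. Origin in the middle of the underside; x points towards the fence
- slab_back (a point): middle of the slab's back face (towards the stops), 15 mm above the bench
- slab_front (a point): middle of the slab's front face (towards the robot), 15 mm above the bench; a push here acts midway between the two stops
- spacer: loose wooden block, 60 g: foot 24 mm thick (x), 44 wide (y), 34 high (z); from its middle a handle 24 thick, 20 wide (y) rises to z = 80. Origin: centre of the foot's underside; z along the handle, up when upright. Starts toppled on its broad side (x axis vertical, origin 12 mm above the bench), handle towards the robot +-35 degrees. Steady on its foot; x goes across the gap, either way round
- spacer_handle (a point): a point on the spacer's handle, on its axis, 60 mm above the foot's underside
- jar: closed glass jar, 60 mm across, 85 mm high, standing on the bench; origin in the middle of its underside; to be left alone
- brush: brush lying on the bench; to be left alone
- bone: loose plaster-coloured bone, 112 mm long, 26 mm high, lying on the bench; origin in the middle of its underside; to be left alone
There are look-alikes about, which are no part of the job. Leave any green, purple or red look-alike of the slab alone.

How it is judged (in metres and radians):
On the way, in this order (a step that is already met when the one before it is completed fails the run):
1. the spacer is turned upright (within about 10 degrees) (angle between spacer's own z axis and vertical below 0.18 rad), for 0.2 s.
2. the spacer stands on the bench in the gap in front of the short stop (angle between spacer's own z axis and vertical below 0.12 rad and height (world z) of spacer below 0.005 m and x of spacer in the frame of stop_short between -0.045 and -0.024 m and y of spacer in the frame of stop_short between -0.025 and 0.025 m), for 0.2 s.
At the end, for the whole second after the job is handed in: the spacer stands upright between slab and short stop, within 25 mm of the stop's middle, closed in to 3 mm; the slab lies flat, its back within 2.5 mm of the long stop and square within 0.03 rad; the robot still presses the slab with over 3 N; all else left alone (angle between spacer's own z axis and vertical below 0.08 rad and height (world z) of each of spacer, slab below 0.004 m and x of spacer in the frame of stop_short between -0.031 and -0.025 m and y of spacer in the frame of stop_short between -0.025 and 0.025 m and angle between the x axis of spacer and the x axis of stop_short, either way round below 0.12 rad and x of slab_back in the frame of stop_long between -0.0425 and -0.0375 m and angle between the x axis of slab and the x axis of stop_long, either way round below 0.03 rad and angle between slab's own z axis and vertical below 0.04 rad and contact force between any of the fingers, the arm and slab above 3 N and linear speed of slab below 0.01 m/s); the arm keeps its last pose, push and grip.
It fails at once if the jar is disturbed by more than 20 mm or tipped (distance of jar from where it was at the start of the episode above 0.02 m or angle between jar's own z axis and vertical above 0.3 rad).
It fails at once if the brush is moved by more than 20 mm (distance of brush from where it was at the start of the episode above 0.02 m).
It fails at once if the bone is moved by more than 20 mm (distance of bone from where it was at the start of the episode above 0.02 m).
It also fails if it takes over 72 s, if anything falls off the work surface, if the arm or the gripper's body presses on something with over 40 N, if the wrist force passes 120 N, or if a joint passes its speed limit or range.

## Working session

There is one attempt and no reset: what is moved stays moved. The work goes in short steps, Python scripts to look and compute and a tool call to move; the robot and the scene stay as the last step left them, time stands still between calls to the robot, and variables do not carry over. Pictures are saved under pics/ and viewed, and the job is handed in when it is done.

Besides the shell and the picture viewer there is one more tool, called after "Call:" by a JSON object that holds its "fn" and its "kwargs". send_rows: Moves the arm, as the interface text tells. Its arguments: {"type":"object","properties":{"fingers":{"type":"array","items":{"type":"number"}},"dp":{"type":"array","items":{"type":"array","items":{"type":"number"}}},"turn":{"type":"array","items":{"type":"array","items":{"type":"number"}}}},"required":["fingers","dp","turn"]}

```bash
ls; mkdir -p pics; cat > h.py <<'E'
import numpy as np,cv2
from rig import bot
def cap(n,save=None):
    s=bot.read_state(); c=bot.capture(n)
    if 'hand_eye' in c:
        T=np.eye(4);T[:3,:3]=s['tcp_rot'];T[:3,3]=s['position'];M=T@np.array(c['hand_eye'])
        c['R'],c['o']=M[:3,:3],M[:3,3]
    else: c['R'],c['o']=np.array(c['orientation']),np.array(c['origin'])
    if save: cv2.imwrite('pics/'+save+'.png',c['img'])
    return c
def world(c):
    z=c['z_map'];h,w=z.shape;K=np.array(c['mtx']);u,v=np.meshgrid(np.arange(w),np.arange(h))
    P=np.stack([(u-K[0,2])/K[0,0]*z,-(v-K[1,2])/K[1,1]*z,-z],-1)
    W=P@c['R'].T+c['o'];W[z==0]=np.nan
    return W
def onplane(c,u,v,zz):
    K=np.array(c['mtx']);d=c['R']@np.array([(u-K[0,2])/K[0,0],-(v-K[1,2])/K[1,1],-1]);t=(zz-c['o'][2])/d[2]
    return c['o']+t*d
def proj(c,p):
    q=c['R'].T@(np.array(p)-c['o']);K=np.array(c['mtx']);return K[0,0]*q[0]/-q[2]+K[0,2],K[1,1]*-q[1]/-q[2]+K[1,2]
E
python3 - <<'E'
from h import *
import pickle
for n in ['scene','side','wrist']:
    c=cap(n,n+'0'); pickle.dump(c,open(n+'0.pkl','wb')); print(n,list(c),c['o'],c['mtx'])
print(bot.read_state())
E
```

```text
pics
scene ['img', 'z_map', 'mtx', 'origin', 'orientation', 'R', 'o'] [1.47392033 0.24557787 0.85997242] [[465.15465687   0.         277.74924573]
 [  0.         465.15465687 200.3296338 ]
 [  0.           0.           1.        ]]
side ['img', 'z_map', 'mtx', 'origin', 'orientation', 'R', 'o'] [0.22842554 0.49008473 0.60607012] [[388.42810825   0.         288.16325312]
 [  0.         388.42810825 210.3433314 ]
 [  0.           0.           1.        ]]
wrist ['img', 'z_map', 'mtx', 'hand_eye', 'R', 'o'] [ 0.30860405 -0.54714915  0.38382232] [[314.947481     0.         280.71375595]
 [  0.         314.947481   212.70267605]
 [  0.           0.           1.        ]]
{'time_s': 0.15, 'joint_positions': array([-7.74361945e+01,  3.02688505e+01,  8.21409954e+01, -8.17676621e-05,
        6.76900846e+01, -1.02283188e+01]), 'qvel': array([ 0.00720928, -0.11195357, -0.14652589, -0.04490664, -0.01160237,
       -0.06646549]), 'tau': array([ 1.14443687e-04, -4.40432882e+01, -1.76841938e+01,  6.33820379e-02,
        5.52967039e-02, -9.37396567e-05]), 'position': array([ 0.24200619, -0.57561486,  0.22176553]), 'tcp_rot': array([[-3.80680492e-04,  9.21916258e-01,  3.87389039e-01],
       [ 1.70206496e-03,  3.87389104e-01, -9.21914739e-01],
       [-9.99998479e-01,  3.08406355e-04, -1.71663284e-03]]), 'force': array([-0.34442955, -0.5209808 ,  0.81547641]), 'moment': array([ 0.00900868, -0.01905661,  0.01257999]), 'opening': 0.9969779697777144}
```

View pics/scene0.png

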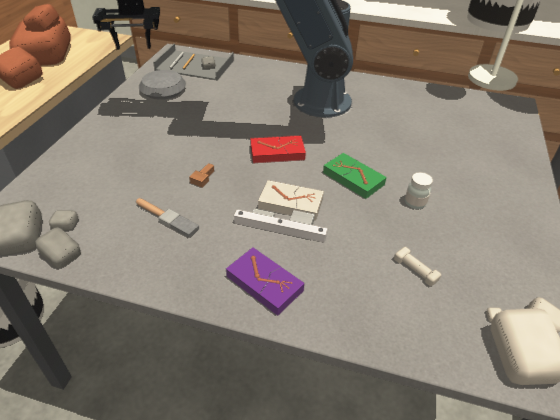

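View pics/side0.png

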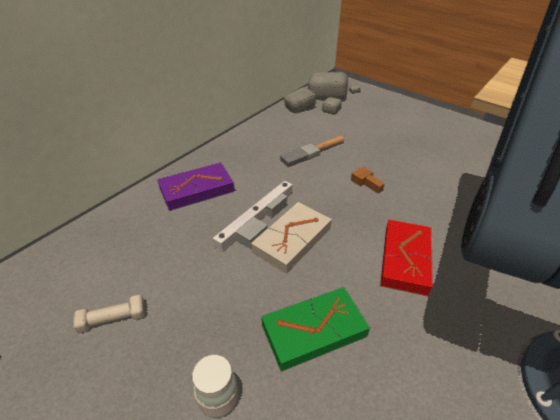

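View pics/wrist0.png

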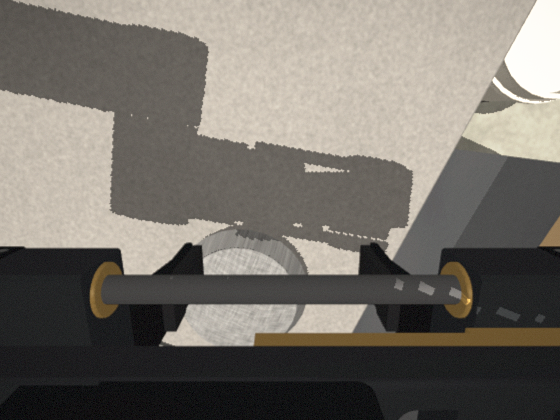

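The scene view shows the plaster slab at (290,200), the rail at (280,224), the toppled spacer at (202,175), the brush at (170,217), the jar at (420,190) and the bone at (417,266). The red (278,149), green (354,174) and purple (265,278) slabs are look-alikes. The side view shows the same things, with the spacer at (367,180). Next I'll measure them.

```bash
python3 - <<'E'
from h import *
import pickle
for n,b in [('scene',(180,120,260,140)),('side',(200,150,240,150))]:
    c=pickle.load(open(n+'0.pkl','rb'));x,y,w,h=b
    cr=cv2.resize(c['img'][y:y+h,x:x+w],None,fx=3.2,fy=3.2,interpolation=cv2.INTER_CUBIC);cv2.imwrite(f'pics/{n}0c.png',cr)
    W=world(c);pickle.dump(W,open(n+'W.pkl','wb'))
    m=(W[...,2]>0.012)&(W[...,2]<0.12)&(W[...,0]>0.2)&(W[...,0]<1)&(abs(W[...,1])<.6)
    k,l,st,ce=cv2.connectedComponentsWithStats(m.astype(np.uint8))
    for i in range(1,k):
        if st[i,4]>80:
            p=W[l==i];print(n,ce[i].round(),st[i,4],np.nanpercentile(p,2,axis=0).round(3),np.nanpercentile(p,98,axis=0).round(3),np.median(p,axis=0).round(3))
E
```

```text
scene [277. 148.] 1149 [ 0.292 -0.145  0.013] [0.416 0.014 0.034] [ 0.362 -0.066  0.029]
scene [354. 174.] 1368 [0.344 0.098 0.013] [0.476 0.259 0.034] [0.413 0.182 0.029]
scene [201. 174.] 269 [ 0.494 -0.263  0.013] [ 0.572 -0.217  0.027] [ 0.547 -0.234  0.023]
scene [419. 190.] 691 [0.433 0.331 0.014] [0.483 0.386 0.087] [0.471 0.358 0.06 ]
scene [287. 209.] 2959 [ 0.521 -0.074  0.014] [0.679 0.139 0.034] [0.607 0.038 0.029]
scene [170. 218.] 682 [ 0.688 -0.353  0.013] [ 0.759 -0.171  0.022] [ 0.725 -0.238  0.018]
scene [ 38. 233.] 3315 [ 0.799 -0.593  0.015] [ 0.944 -0.405  0.072] [ 0.898 -0.519  0.045]
scene [265. 279.] 2593 [ 0.785 -0.032  0.014] [0.909 0.126 0.034] [0.85  0.051 0.03 ]
scene [417. 265.] 560 [0.661 0.327 0.013] [0.738 0.425 0.028] [0.702 0.377 0.024]
scene [516. 342.] 2895 [0.782 0.535 0.016] [0.936 0.599 0.082] [0.877 0.567 0.068]
side [319.  92.] 1588 [ 0.786 -0.591  0.014] [ 0.927 -0.403  0.071] [ 0.866 -0.52   0.041]
side [308. 150.] 520 [ 0.68  -0.35   0.013] [ 0.752 -0.169  0.021] [ 0.716 -0.236  0.017]
side [195. 184.] 2000 [ 0.771 -0.026  0.014] [0.897 0.13  0.033] [0.83  0.056 0.03 ]
side [367. 178.] 365 [ 0.488 -0.259  0.013] [ 0.566 -0.216  0.025] [ 0.535 -0.228  0.023]
side [277. 228.] 4592 [ 0.514 -0.065  0.014] [0.671 0.143 0.033] [0.584 0.054 0.03 ]
side [408. 256.] 3104 [ 0.283 -0.141  0.015] [0.404 0.018 0.033] [ 0.342 -0.051  0.03 ]
side [314. 326.] 5091 [0.333 0.107 0.016] [0.463 0.262 0.033] [0.397 0.188 0.03 ]
side [109. 313.] 1169 [0.65  0.33  0.013] [0.728 0.428 0.027] [0.688 0.381 0.024]
side [215. 386.] 2219 [0.419 0.338 0.016] [0.471 0.39  0.087] [0.438 0.367 0.084]
```

View crops.

View pics/scene0c.png

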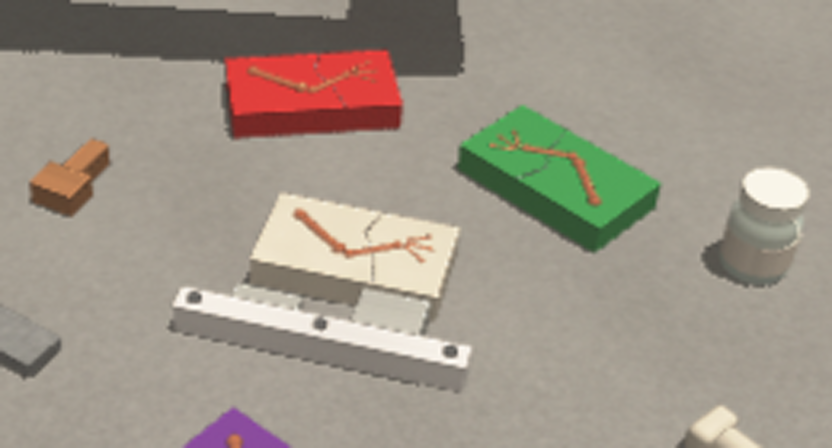

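View pics/side0c.png

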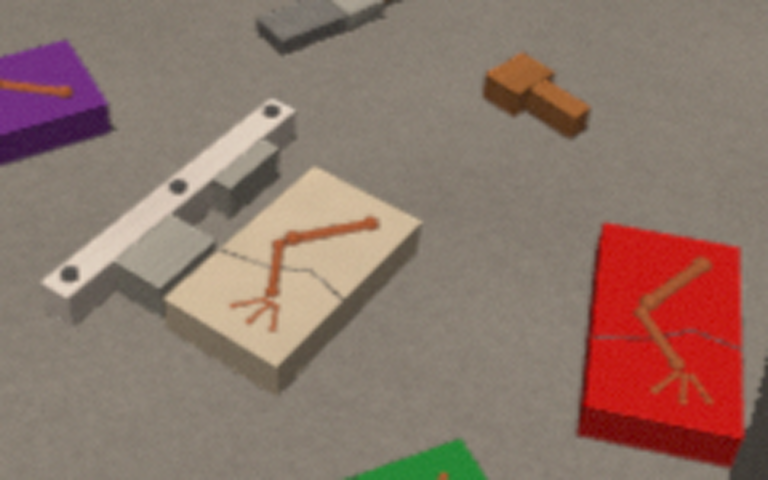

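Call:
{"fn": "send_rows", "kwargs": {"fingers": [1, 1, 1, 1, 1, 1, 1, 1, 1, 1], "dp": [[15, 40, 30], [29, 79, 30], [42, 118, 30], [56, 157, 30], [69, 196, 30], [82, 235, 30], [96, 274, 30], [109, 313, 30], [122, 352, 30], [136, 391, 30]], "turn": [[0, 0, -0.04], [0, 0, -0.08], [0, 0, -0.12], [0, 0, -0.16], [0, 0, -0.2], [0, 0, -0.24], [0, 0, -0.28], [0, 0, -0.32], [0, 0, -0.36], [0, 0, -0.4]]}}

```text
time_s: 0.98
position: [0.3762, -0.1875, 0.2518]
tcp_rot: [[0.0, 1.0, -0.005], [0.002, -0.005, -1.0], [-1.0, 0.0, -0.002]]
force: [0.4, -0.1, 0.6]
opening: 0.999
```

Call:
{"fn": "send_rows", "kwargs": {"fingers": [1, 1, 1, 1, 1, 1], "dp": [[13, 40, 0], [22, 80, 0], [25, 85, 0], [25, 85, 0], [25, 85, 0], [25, 85, 0]], "turn": [[0, 0, 0], [0, 0, 0], [0, 0, 0], [0, 0, 0], [0, 0, 0], [0, 0, 0]]}}

```text
time_s: 1.48
position: [0.4013, -0.1038, 0.2518]
tcp_rot: [[0.0, 1.0, -0.006], [0.001, -0.006, -1.0], [-1.0, 0.0, -0.001]]
force: [0.0, -0.2, 0.3]
opening: 0.999
```

```bash
python3 - <<'E'
from h import *
import pickle
s=bot.read_state();print(s['time_s'],s['joint_positions'].round(1),s['position'].round(4),s['tcp_rot'].round(3))
c=cap('wrist','wrist1'); pickle.dump(c,open('wrist1.pkl','wb'));print(c['o'],c['hand_eye'])
W=world(c)
m=(W[...,2]>0.012)&(W[...,2]<0.12)&(W[...,0]>0.2)&(W[...,0]<1)&(abs(W[...,1])<.6)
m[240:]=0
k,l,st,ce=cv2.connectedComponentsWithStats(m.astype(np.uint8))
for i in range(1,k):
    if st[i,4]>80:
        p=W[l==i];print(ce[i].round(),st[i,4],np.nanpercentile(p,2,axis=0).round(3),np.nanpercentile(p,98,axis=0).round(3),np.median(p,axis=0).round(3))
cv2.imwrite('pics/w1c.png',cv2.resize(c['img'][:260],(800,371)))
E
```

```text
1.4833 [-3.010e+01  1.140e+01  1.084e+02  1.000e-01  6.030e+01  6.020e+01] [ 0.4013 -0.1038  0.2518] [[ 0.     1.    -0.006]
 [ 0.001 -0.006 -1.   ]
 [-1.     0.    -0.001]]
[ 0.47346774 -0.10379419  0.41395099] [[-5.49564913e-04  2.65220861e-01 -9.64187530e-01 -1.62122728e-01]
 [ 1.49224766e-04  9.64187687e-01  2.65220819e-01  7.22116950e-02]
 [ 9.99999838e-01  1.87539802e-06 -5.69461243e-04 -6.32464127e-04]
 [ 0.00000000e+00  0.00000000e+00  0.00000000e+00  1.00000000e+00]]
[157.  45.] 13273 [ 0.516 -0.045  0.023] [0.603 0.11  0.033] [0.561 0.032 0.03 ]
[396.  69.] 2217 [ 0.491 -0.26   0.014] [ 0.568 -0.217  0.026] [ 0.54  -0.234  0.024]
[ 59. 185.] 9305 [0.341 0.098 0.015] [0.469 0.237 0.033] [0.403 0.173 0.03 ]
[259. 214.] 6093 [ 0.334 -0.145  0.021] [0.411 0.013 0.033] [ 0.363 -0.081  0.03 ]
```

View pics/wrist1.png

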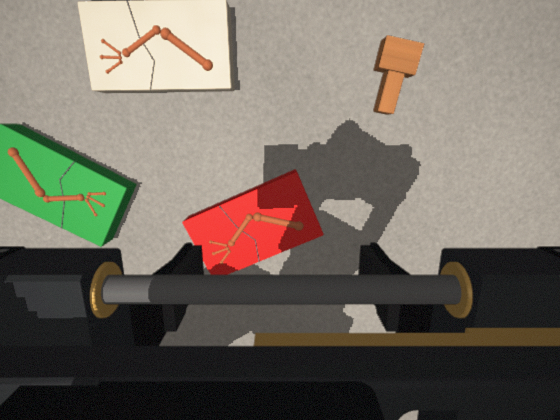

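The wrist view shows the brown spacer, the only T-shaped block, at (396,75): foot at (402,55), handle end at (386,110). I'll shift to see the fence, then measure both.

Call:
{"fn": "send_rows", "kwargs": {"fingers": [1, 1, 1, 1, 1, 1, 1], "dp": [[41, 0, 0], [80, 0, 0], [115, 0, 0], [140, 0, 0], [140, 0, 0], [140, 0, 0], [140, 0, 0]], "turn": [[0, 0, 0], [0, 0, 0], [0, 0, 0], [0, 0, 0], [0, 0, 0], [0, 0, 0], [0, 0, 0]]}}

```text
time_s: 2.12
position: [0.5398, -0.1052, 0.251]
tcp_rot: [[-0.002, 1.0, -0.009], [0.002, -0.009, -1.0], [-1.0, -0.002, -0.002]]
force: [-0.5, 0.3, 0.6]
opening: 0.999
```

```bash
python3 - <<'E'
from h import *
import pickle
s=bot.read_state();print(s['time_s'],s['joint_positions'].round(1),s['position'].round(4))
c=cap('wrist','wrist2'); pickle.dump(c,open('wrist2.pkl','wb'))
cv2.imwrite('pics/w2c.png',cv2.resize(c['img'][:240,0:320],None,fx=2.5,fy=2.5,interpolation=cv2.INTER_CUBIC))
c=pickle.load(open('wrist1.pkl','rb'))
cv2.imwrite('pics/w1c.png',cv2.resize(c['img'][20:130,350:460],None,fx=5,fy=5,interpolation=cv2.INTER_CUBIC))
E
```

```text
2.1167 [-22.7  22.6  90.9   0.1  66.7  67.8] [ 0.5398 -0.1052  0.251 ]
```

View pics/wrist2.png

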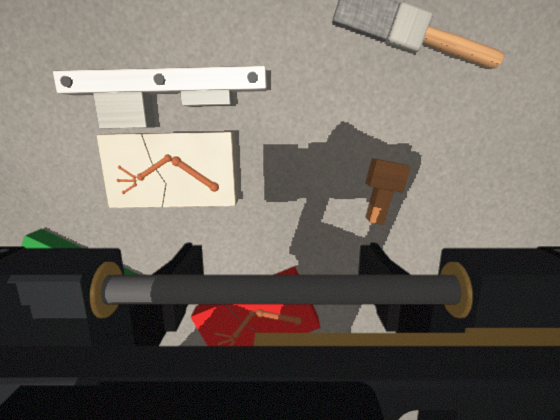

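View pics/w2c.png

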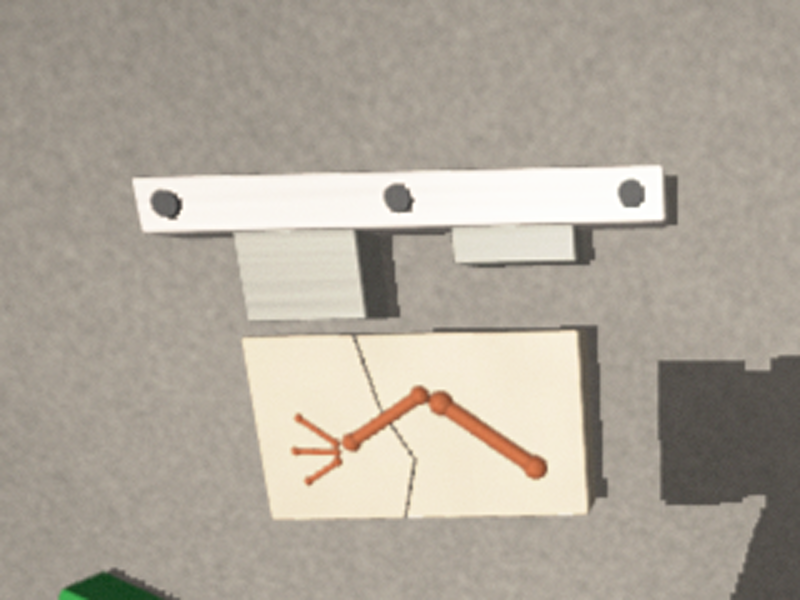

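View pics/w1c.png

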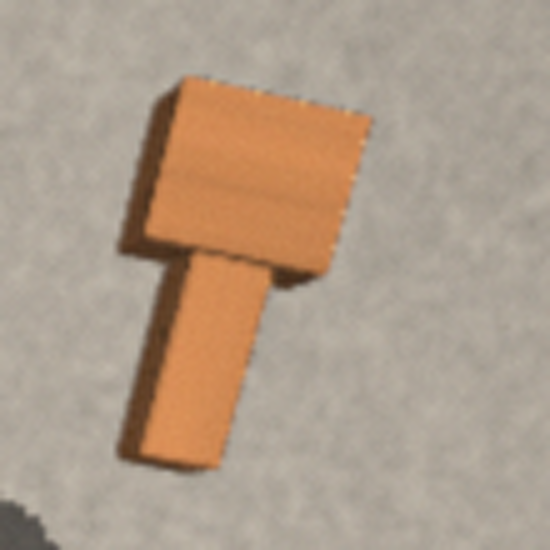

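```bash
python3 - <<'E'
from h import *
import pickle
c=pickle.load(open('wrist1.pkl','rb'))
P=lambda l,z,f,o:np.array([onplane(c,u/f+o[0]-(.5 if f>1 else 0)+.1*0,v/f+o[1]-.5,z)[:2] for u,v in l])
a=P([(190,76),(373,119),(328,274),(145,236),(138,456),(218,467)],.024,5,(350,20));print('spacer mm\n',(a*1000).round(1))
n=lambda x:np.linalg.norm(x)*1000
print('foot w',n(a[0]-a[1]),n(a[2]-a[3]),'h',n(a[0]-a[3]),n(a[1]-a[2]),'handle w',n(a[4]-a[5]))
fo=(a[0]+a[1])/2;en=(a[4]+a[5])/2;d=en-fo;print('origin',fo,'end',en,'len',n(d),'ang',np.degrees(np.arctan2(d[1],d[0])), 'foot axis ang',np.degrees(np.arctan2(*( (a[3]+a[2]-a[0]-a[1])[::-1]))))
c=pickle.load(open('wrist2.pkl','rb'))
r=P([(143,233),(663,222),(661,166),(133,178)],.03,2.5,(0,0))
L=P([(236,232),(355,231),(366,318),(248,320)],.03,2.5,(0,0))
S=P([(452,228),(574,226),(576,262),(456,263)],.03,2.5,(0,0))
B=P([(243,338),(578,330),(588,514),(273,519)],.03,2.5,(0,0))
for nm,q in zip('rLSB',(r,L,S,B)):
    print(nm,(q*1000).round(1).tolist(),[round(n(q[i]-q[(i+1)%4]),1) for i in range(4)],[round(np.degrees(np.arctan2(*(q[(i+1)%4]-q[i])[::-1])),1) for i in range(4)],(q.mean(0)*1000).round(1))
E
```

```text
spacer mm
 [[ 570.9 -222.9]
 [ 562.  -264.5]
 [ 529.9 -257.9]
 [ 538.2 -215.4]
 [ 490.5 -217.4]
 [ 487.9 -236.4]]
foot w 42.59368198456709 43.32639428967535 h 33.52126700567324 32.72608290818811 handle w 19.253994189791136
origin [ 0.56641405 -0.24369633] end [ 0.48915939 -0.22689719] len 79.06006699781943 ang 167.7319319258848 foot axis ang 167.68256496427873
r [[650.6, 150.6], [653.1, -87.1], [676.6, -86.8], [673.8, 150.5]] [np.float64(237.7), np.float64(23.4), np.float64(237.3), np.float64(23.2)] [np.float64(-89.4), np.float64(0.9), np.float64(90.7), np.float64(179.7)] [663.5  31.8]
L [[650.6, 108.0], [650.6, 53.6], [612.2, 53.3], [611.8, 108.9]] [np.float64(54.4), np.float64(38.3), np.float64(55.6), np.float64(38.8)] [np.float64(-90.1), np.float64(-179.6), np.float64(90.4), np.float64(-1.3)] [631.3  80.9]
S [[651.4, 9.2], [651.8, -46.5], [636.3, -46.6], [636.3, 8.7]] [np.float64(55.7), np.float64(15.5), np.float64(55.4), np.float64(15.1)] [np.float64(-89.6), np.float64(-179.6), np.float64(89.9), np.float64(1.6)] [644.  -18.8]
B [[603.7, 112.6], [605.9, -46.0], [516.5, -46.4], [515.3, 112.1]] [np.float64(158.6), np.float64(89.4), np.float64(158.5), np.float64(88.4)] [np.float64(-89.2), np.float64(-179.7), np.float64(90.4), np.float64(0.3)] [560.3  33.1]
```

Sizes match the description (foot 43×33, handle 19, spacer length 79, slab 159×89, rail 238 mm). The wrist fence pose is (0.652, 0.032) with yaw about 0.5°, and the short stop is on the −y side. The gap spans x 0.605–0.636. I'll tilt to 50° below horizontal over the handle so the 90° turn ends 40° past vertical.

```bash
cat >> h.py <<'E'
from scipy.spatial.transform import Rotation as Ro
def toolrot(az,tilt):
    "tool y azimuth az (deg) when pointing down; tilt>0 points forward of vertical"
    f=np.array([np.cos(np.radians(az)),np.sin(np.radians(az)),0]);z=np.array([0,0,1.])
    t=np.radians(tilt);x=np.sin(t)*f-np.cos(t)*z;y=np.cos(t)*f+np.sin(t)*z
    return np.stack([x,y,np.cross(x,y)],1)
def delta(p,R):
    s=bot.read_state();rv=Ro.from_matrix(R@np.array(s['tcp_rot']).T).as_rotvec()
    print('dp',((np.array(p)-s['position'])*1000).round(1),'turn',rv.round(3),'deg',np.degrees(np.linalg.norm(rv)).round(1))
E
python3 - <<'E'
from h import *
delta([.520,-.234,.09],toolrot(-12.3,40))
E
```

```text
dp [ -19.5 -129.1 -161.3] turn [-0.08  -0.697 -0.198] deg 41.8
```

Call:
{"fn": "send_rows", "kwargs": {"fingers": [1, 1, 1, 1, 1, 1, 1, 1, 1, 1], "dp": [[-2.5, -16, -20], [-5, -32, -40], [-7.5, -48, -60], [-10, -64, -80], [-12.5, -80, -100], [-15, -96, -120], [-17, -112, -140], [-19.5, -129, -161], [-19.5, -129, -161], [-19.5, -129, -161]], "turn": [[-0.01, -0.087, -0.025], [-0.02, -0.174, -0.05], [-0.03, -0.261, -0.075], [-0.04, -0.348, -0.1], [-0.05, -0.435, -0.125], [-0.06, -0.522, -0.15], [-0.07, -0.61, -0.175], [-0.08, -0.697, -0.198], [-0.08, -0.697, -0.198], [-0.08, -0.697, -0.198]]}}

```text
time_s: 3.0
position: [0.5373, -0.1795, 0.1307]
tcp_rot: [[0.536, 0.836, -0.118], [-0.014, -0.131, -0.991], [-0.844, 0.533, -0.059]]
force: [-0.5, 0.4, -0.6]
opening: 1.0
```

```bash
python3 - <<'E'
from h import *
s=bot.read_state();print(s['time_s'],s['joint_positions'].round(1),s['qvel'].round(1),s['position'].round(4))
delta([.520,-.234,.008],toolrot(-12.3,40))
c=cap('wrist','w3')
E
```

```text
3.0 [-40.8  30.  119.1  77.4  20.4 -14.9] [ -11.1   13.8   14.2  118.6    4.7 -124.7] [ 0.5373 -0.1795  0.1307]
dp [ -17.3  -54.5 -122.7] turn [-0.08  -0.123 -0.1  ] deg 10.2
```

View pics/w3.png

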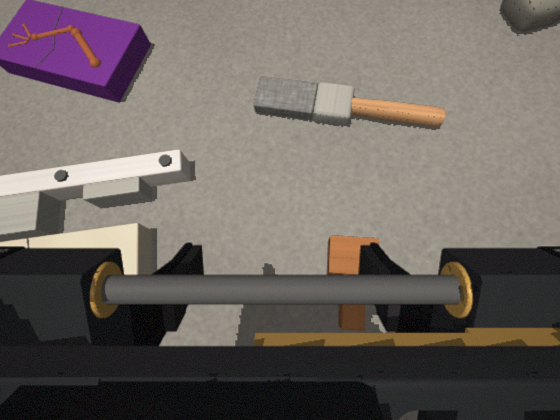

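The fingers are still on the way: J4 is swinging because J5 is small. Spacer seen at (350,280). Continuing to the hover.

Call:
{"fn": "send_rows", "kwargs": {"fingers": [1, 1, 1, 1, 1, 1, 1, 1], "dp": [[-4, -14, -10], [-9, -27, -20], [-13, -40, -30], [-17, -54, -40], [-17, -54, -40], [-17, -54, -40], [-17, -54, -40], [-17, -54, -40]], "turn": [[-0.02, -0.03, -0.025], [-0.04, -0.06, -0.05], [-0.06, -0.09, -0.075], [-0.08, -0.123, -0.1], [-0.08, -0.123, -0.1], [-0.08, -0.123, -0.1], [-0.08, -0.123, -0.1], [-0.08, -0.123, -0.1]]}}

```text
time_s: 3.72
position: [0.5187, -0.2334, 0.0894]
tcp_rot: [[0.627, 0.749, -0.214], [-0.135, -0.166, -0.977], [-0.767, 0.641, -0.003]]
force: [-0.8, 0.2, -0.4]
opening: 1.002
```

```bash
python3 - <<'E'
from h import *
s=bot.read_state();print(s['time_s'],s['joint_positions'].round(1),s['qvel'].round(1),s['position'].round(4))
delta([.520,-.234,.008],toolrot(-12.3,40))
E
```

```text
3.7167 [-47.4  38.9 125.8 129.2  28.5 -71.1] [ 0.9 -0.9 -0.6  0.1  0.1 -0.4] [ 0.5187 -0.2334  0.0894]
dp [  1.3  -0.6 -81.4] turn [-0.003 -0.002  0.001] deg 0.2
```

Call:
{"fn": "send_rows", "kwargs": {"fingers": [1, 1, 1, 1, 1, 1, 1], "dp": [[1, -0.5, -12], [1, -0.5, -25], [1, -0.5, -37], [1, -0.5, -50], [1, -0.5, -50], [1, -0.5, -50], [1, -0.5, -50]], "turn": [[-0.003, -0.002, 0], [-0.003, -0.002, 0], [-0.003, -0.002, 0], [-0.003, -0.002, 0], [-0.003, -0.002, 0], [-0.003, -0.002, 0], [-0.003, -0.002, 0]]}}

```text
time_s: 4.3
position: [0.5202, -0.2336, 0.0405]
tcp_rot: [[0.629, 0.747, -0.213], [-0.137, -0.163, -0.977], [-0.765, 0.644, -0.0]]
force: [-0.8, -0.8, -0.0]
opening: 1.0
```

```bash
python3 - <<'E'
from h import *
s=bot.read_state();print(s['time_s'],s['joint_positions'].round(1),s['position'].round(4))
delta([.520,-.234,.008],toolrot(-12.3,40))
c=cap('wrist','w4');c=cap('side')
cv2.imwrite('pics/s4c.png',cv2.resize(c['img'][100:250,270:470],None,fx=4,fy=4,interpolation=cv2.INTER_CUBIC))
E
```

```text
4.3 [-47.3  46.8 126.2 139.3  34.5 -82.8] [ 0.5202 -0.2336  0.0405]
dp [ -0.2  -0.4 -32.5] turn [0.    0.002 0.   ] deg 0.1
```

View pics/w4.png

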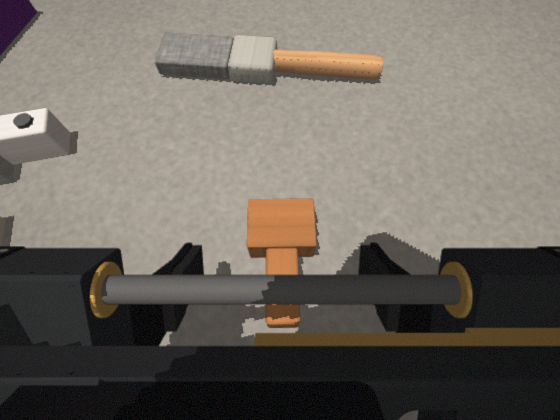

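View pics/s4c.png

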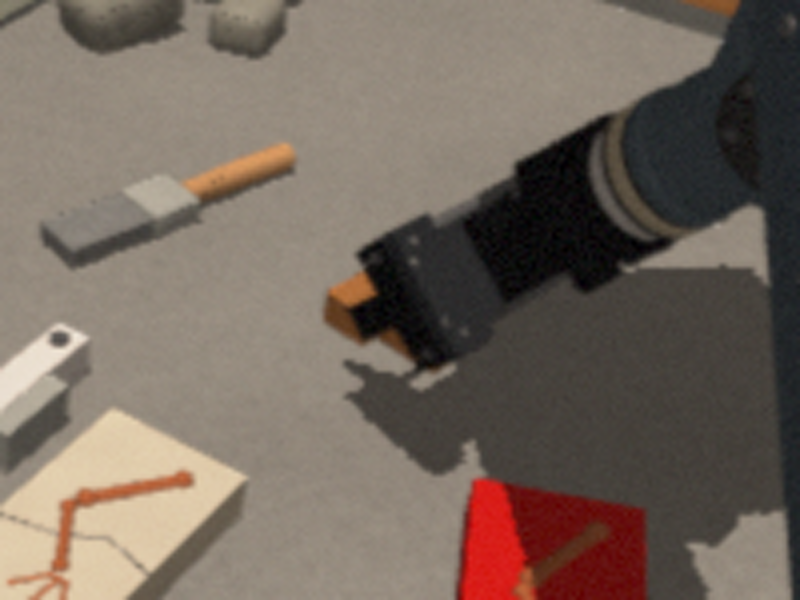

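The handle is at (283,285), centred and square between the fingers. Lowering to z = 9 mm.

Call:
{"fn": "send_rows", "kwargs": {"fingers": [1, 1, 1, 1, 1, 1], "dp": [[0, 0, -10], [0, 0, -20], [0, 0, -28], [0, 0, -31.5], [0, 0, -31.5], [0, 0, -31.5]], "turn": [[0, 0, 0], [0, 0, 0], [0, 0, 0], [0, 0, 0], [0, 0, 0], [0, 0, 0]]}}

```text
time_s: 4.9
position: [0.5202, -0.2337, 0.0092]
tcp_rot: [[0.63, 0.747, -0.214], [-0.138, -0.163, -0.977], [-0.765, 0.644, -0.0]]
force: [0.5, -1.2, -0.3]
opening: 1.001
```

Call:
{"fn": "send_rows", "kwargs": {"fingers": [0, 0, 0, 0, 0, 0, 0, 0, 0, 0], "dp": [[0, 0, 0], [0, 0, 0], [0, 0, 0], [0, 0, 0], [0, 0, 0], [0, 0, 0], [0, 0, 0], [0, 0, 0], [0, 0, 0], [0, 0, 0]], "turn": [[0, 0, 0], [0, 0, 0], [0, 0, 0], [0, 0, 0], [0, 0, 0], [0, 0, 0], [0, 0, 0], [0, 0, 0], [0, 0, 0], [0, 0, 0]]}}

```text
time_s: 5.73
position: [0.5202, -0.2337, 0.0092]
tcp_rot: [[0.63, 0.747, -0.214], [-0.138, -0.164, -0.977], [-0.765, 0.644, -0.0]]
force: [-0.5, -0.2, -0.6]
opening: 0.326
```

Call:
{"fn": "send_rows", "kwargs": {"fingers": [0, 0, 0, 0, 0, 0], "dp": [[0, 0, 0], [0, 0, 0], [0, 0, 0], [0, 0, 0], [0, 0, 0], [0, 0, 0]], "turn": [[0, 0, 0], [0, 0, 0], [0, 0, 0], [0, 0, 0], [0, 0, 0], [0, 0, 0]]}}

```text
time_s: 6.23
position: [0.5202, -0.2337, 0.0092]
tcp_rot: [[0.63, 0.747, -0.214], [-0.138, -0.164, -0.977], [-0.765, 0.644, -0.0]]
force: [-0.4, -0.6, 0.0]
opening: 0.225
```

```bash
python3 - <<'E'
from h import *
s=bot.read_state();print(s['time_s'],s['joint_positions'].round(1),s['position'].round(4),s['opening'])
delta([.520,-.23,.16],toolrot(-6,20))
E
```

```text
6.2333 [-47.3  51.7 126.  143.3  38.2 -87.8] [ 0.5202 -0.2337  0.0092] 0.2250019624353535
dp [ -0.2   3.7 150.8] turn [0.056 0.347 0.11 ] deg 21.1
```

The opening of 19.6 mm matches the handle, so it is gripped. Lift and begin the turn.

Call:
{"fn": "send_rows", "kwargs": {"fingers": [0, 0, 0, 0, 0, 0, 0, 0], "dp": [[0, 0, 20], [0, 0, 45], [0, 0, 70], [0, 0, 95], [0, 0, 120], [0, 0, 145], [0, 0, 150], [0, 0, 150]], "turn": [[0, 0, 0], [0, 0, 0], [0, 0, 0], [0, 0, 0], [0, 0, 0], [0, 0, 0], [0, 0, 0], [0, 0, 0]]}}

```text
time_s: 6.9
position: [0.5207, -0.2341, 0.1617]
tcp_rot: [[0.632, 0.745, -0.213], [-0.14, -0.161, -0.977], [-0.762, 0.647, 0.003]]
force: [-0.3, -1.0, -0.6]
opening: 0.224
```

```bash
python3 - <<'E'
from h import *
s=bot.read_state();print(s['time_s'],s['joint_positions'].round(1),s['position'].round(4),s['opening'])
delta([.560,-.20,.17],toolrot(0,0))
E
```

```text
6.9 [-47.3  28.  123.5 105.7  22.6 -45.1] [ 0.5207 -0.2341  0.1617] 0.22393196551049174
dp [39.3 34.1  8.3] turn [0.078 0.701 0.205] deg 42.1
```

Call:
{"fn": "send_rows", "kwargs": {"fingers": [0, 0, 0, 0, 0, 0, 0, 0, 0, 0], "dp": [[5, 4, 2], [10, 8, 4], [15, 12, 6], [20, 16, 8], [25, 21, 10], [30, 26, 10], [35, 30, 10], [39, 34, 10], [39, 34, 10], [39, 34, 10]], "turn": [[0.01, 0.087, 0.026], [0.02, 0.175, 0.051], [0.029, 0.263, 0.077], [0.039, 0.35, 0.103], [0.049, 0.44, 0.128], [0.058, 0.525, 0.154], [0.068, 0.61, 0.18], [0.078, 0.7, 0.205], [0.078, 0.7, 0.205], [0.078, 0.7, 0.205]]}}

```text
time_s: 7.73
position: [0.558, -0.1999, 0.1708]
tcp_rot: [[0.124, 0.992, -0.026], [0.007, -0.027, -1.0], [-0.992, 0.124, -0.01]]
force: [0.1, 0.3, -1.5]
opening: 0.231
```

```bash
python3 - <<'E'
from h import *
s=bot.read_state();print(s['time_s'],s['joint_positions'].round(1),s['position'].round(4),s['opening'])
delta([.620,-.12,.17],toolrot(0,-50))
E
```

```text
7.7333 [-32.7  29.1  94.9   5.5  50.3  55.5] [ 0.558  -0.1999  0.1708] 0.2311402623951166
dp [62.  79.9 -0.8] turn [0.003 0.997 0.029] deg 57.2
```

Call:
{"fn": "send_rows", "kwargs": {"fingers": [0, 0, 0, 0, 0, 0, 0, 0, 0, 0], "dp": [[7, 9, 0], [14, 18, 0], [21, 27, 0], [28, 36, 0], [35, 45, 0], [42, 54, 0], [49, 63, 0], [56, 72, 0], [62, 80, 0], [62, 80, 0]], "turn": [[0, 0.11, 0.003], [0, 0.22, 0.006], [0, 0.33, 0.009], [0, 0.44, 0.013], [0, 0.55, 0.016], [0, 0.66, 0.019], [0, 0.77, 0.022], [0, 0.88, 0.025], [0.003, 0.997, 0.029], [0.003, 0.997, 0.029]]}}

```text
time_s: 8.57
position: [0.6195, -0.1164, 0.1596]
tcp_rot: [[-0.776, 0.63, 0.004], [0.002, 0.009, -1.0], [-0.63, -0.776, -0.009]]
force: [-1.0, 1.0, -4.5]
opening: 0.225
```

Call:
{"fn": "send_rows", "kwargs": {"fingers": [0, 0, 0], "dp": [[0, 0, 0], [0, 0, 0], [0, 0, 0]], "turn": [[0, 0, 0], [0, 0, 0], [0, 0, 0]]}}

```text
time_s: 8.82
position: [0.6186, -0.1165, 0.1594]
tcp_rot: [[-0.777, 0.629, 0.004], [0.003, 0.01, -1.0], [-0.629, -0.777, -0.01]]
force: [0.2, -0.2, -0.1]
opening: 0.228
```

```bash
python3 - <<'E'
from h import *
s=bot.read_state();print(s['time_s'],s['joint_positions'].round(1),s['position'].round(4),s['opening'])
delta([.620,-.12,.17],toolrot(0,-50))
for n in ('scene','side','wrist'):c=cap(n,n+'5')
E
```

```text
8.8167 [-15.2  60.2  45.4 -14.  123.7  71.9] [ 0.6186 -0.1165  0.1594] 0.22784005324447348
dp [ 1.4 -3.5 10.6] turn [-0.01  -0.017 -0.004] deg 1.2
```

View pics/scene5.png

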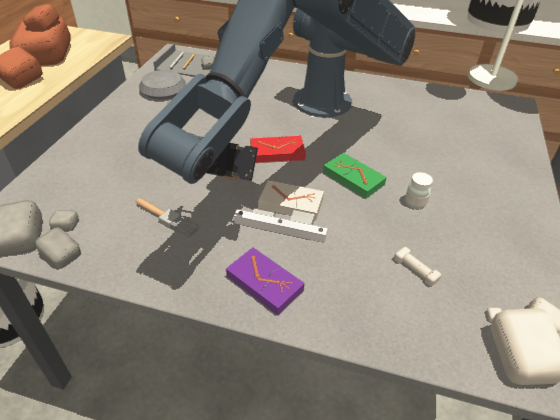

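View pics/side5.png

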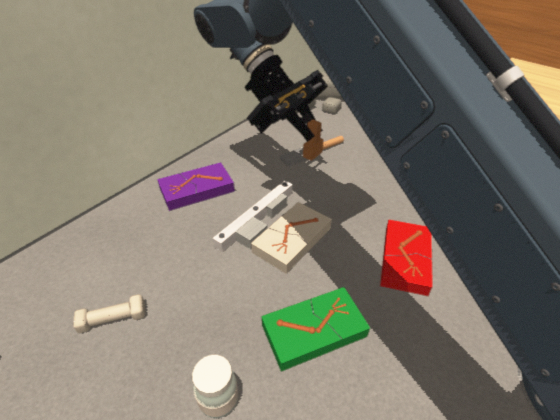

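View pics/wrist5.png

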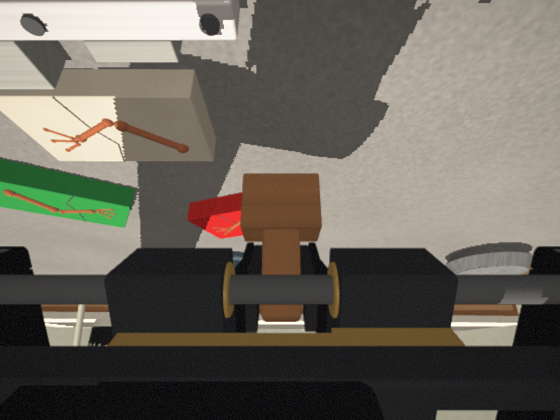

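The spacer is held nearly upright at (281,230) in the wrist view, foot towards the camera's far side. I'll check its pose in the hand from depth.

```bash
cat >> h.py <<'E'
def spacerpose(tag=None,roi=(170,240,240,325)):
    c=cap('wrist',tag);W=world(c);hsv=cv2.cvtColor(c['img'],cv2.COLOR_BGR2HSV)
    m=(hsv[...,0]<22)&(hsv[...,1]>110);v0,v1,u0,u1=roi
    mm=np.zeros_like(m);mm[v0:v1,u0:u1]=m[v0:v1,u0:u1]
    s=bot.read_state();p=W[mm];p=p[np.isfinite(p[:,0])];p=p[np.linalg.norm(p-s['position'],axis=1)<.1]
    # dominant plane = broad face
    best=None;rng=np.random.default_rng(0)
    for _ in range(300):
        q=p[rng.choice(len(p),3,False)];n=np.cross(q[1]-q[0],q[2]-q[0]);L=np.linalg.norm(n)
        if L<1e-9: continue
        i=abs((p-q[0])@(n/L))<.001
        if best is None or i.sum()>best.sum():best=i
    q=p[best];ctr=q.mean(0);n=np.linalg.svd(q-ctr)[2][2];n*=np.sign(n[0])
    print('n',len(p),best.sum(),'normal',n.round(3),'ctr',ctr.round(4),'pctl lo',np.percentile(q,1,axis=0).round(4),'hi',np.percentile(q,99,axis=0).round(4),'tcp',s['position'].round(4))
    return c,W,mm
E
python3 - <<'E'
from h import *
c,W,mm=spacerpose('w6')
cv2.imwrite('pics/w6c.png',cv2.resize(c['img'][160:330,200:360],None,fx=3.5,fy=3.5,interpolation=cv2.INTER_CUBIC))
E
```

```text
n 5104 4201 normal [ 1.     0.005 -0.011] ctr [ 0.6338 -0.1161  0.1333] pctl lo [ 0.6327 -0.1373  0.1148] hi [ 0.6348 -0.095   0.1539] tcp [ 0.6197 -0.1171  0.1621]
```

View pics/w6c.png

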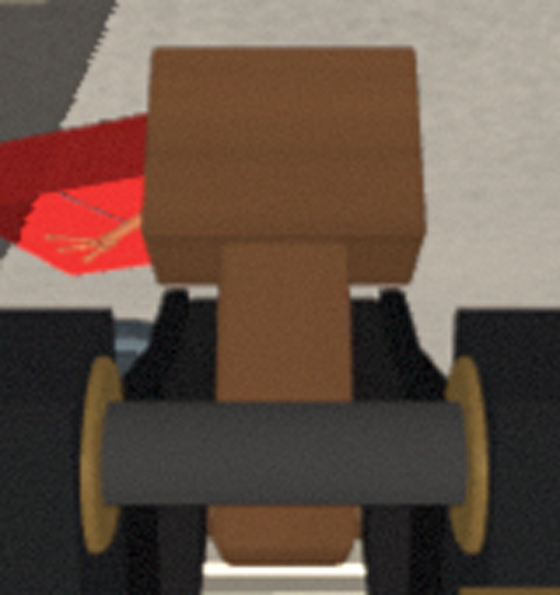

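Face is vertical within 0.6°, centre x = TCP +2 mm, foot 47 mm below the TCP. Moving over the gap, still above the slab.

Call:
{"fn": "send_rows", "kwargs": {"fingers": [0, 0, 0, 0, 0, 0, 0, 0], "dp": [[0, 20, -8], [-1, 45, -16], [-1, 70, -25], [-1, 92, -35], [-1, 98.5, -46], [-1, 98.5, -46], [-1, 98.5, -46], [-1, 98.5, -46]], "turn": [[0, 0, 0], [0, 0, 0], [0, 0, 0], [0, 0, 0], [0, 0, 0], [0, 0, 0], [0, 0, 0], [0, 0, 0]]}}

```text
time_s: 9.68
position: [0.619, -0.0203, 0.117]
tcp_rot: [[-0.773, 0.634, 0.002], [0.003, 0.007, -1.0], [-0.634, -0.773, -0.007]]
force: [-0.2, -0.1, -0.1]
opening: 0.228
```

```bash
python3 - <<'E'
from h import *
s=bot.read_state();print(s['time_s'],s['joint_positions'].round(1),s['qvel'].round(1),s['position'].round(4))
c,W,mm=spacerpose('w7')
delta([.6185,-.0185,.112],toolrot(0.4,-50.5))
E
```

```text
9.6833 [ -8.9  61.9  48.   -7.8 120.2  80.1] [-0.6 -0.3 -0.6  0.3 -0.1  0.3] [ 0.619  -0.0203  0.117 ]
n 5123 4230 normal [ 1.     0.    -0.014] ctr [ 0.6333 -0.0193  0.0882] pctl lo [ 0.6323 -0.0406  0.0696] hi [0.6344 0.0018 0.1088] tcp [ 0.6191 -0.0204  0.117 ]
dp [-0.6  1.9 -5. ] turn [-0.007 -0.002  0.005] deg 0.5
```

View pics/w7.png

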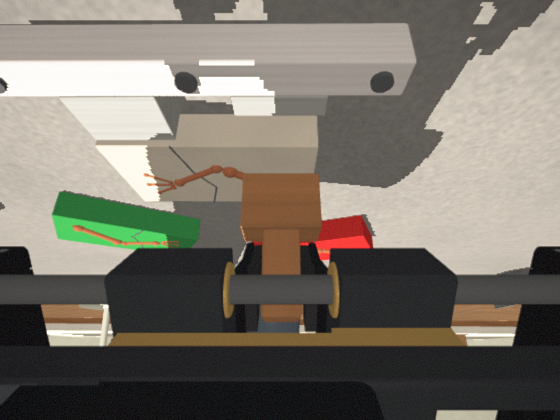

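```bash
python3 - <<'E'
from h import *
c=cap('wrist');W=world(c)
cv2.imwrite('pics/w8c.png',cv2.resize(c['img'][20:220,150:350],None,fx=4,fy=4,interpolation=cv2.INTER_CUBIC))
for u in (200,225,240,260,275,290,310):
    print(u,[(v,*(W[v,u]*1000).round().astype(int)) for v in range(84,150,5) if np.isfinite(W[v,u,0])])
E
```

```text
200 [(84, np.int64(661), np.int64(25), np.int64(29)), (89, np.int64(657), np.int64(26), np.int64(29)), (94, np.int64(655), np.int64(26), np.int64(31)), (99, np.int64(619), np.int64(38), np.int64(0)), (104, np.int64(614), np.int64(39), np.int64(-1)), (109, np.int64(609), np.int64(40), np.int64(0)), (114, np.int64(605), np.int64(41), np.int64(1)), (119, np.int64(605), np.int64(41), np.int64(5)), (124, np.int64(605), np.int64(40), np.int64(10)), (129, np.int64(605), np.int64(40), np.int64(15)), (134, np.int64(605), np.int64(39), np.int64(19)), (139, np.int64(605), np.int64(39), np.int64(24)), (144, np.int64(605), np.int64(38), np.int64(28)), (149, np.int64(601), np.int64(39), np.int64(30))]
225 [(84, np.int64(661), np.int64(11), np.int64(30)), (89, np.int64(659), np.int64(12), np.int64(30)), (94, np.int64(654), np.int64(12), np.int64(30)), (99, np.int64(619), np.int64(20), np.int64(-1)), (104, np.int64(615), np.int64(21), np.int64(0)), (109, np.int64(609), np.int64(22), np.int64(0)), (114, np.int64(605), np.int64(23), np.int64(1)), (119, np.int64(606), np.int64(22), np.int64(7)), (124, 
[... 3128 characters left out ...]
int64(662), np.int64(-35), np.int64(29)), (89, np.int64(659), np.int64(-35), np.int64(30)), (94, np.int64(655), np.int64(-36), np.int64(30)), (99, np.int64(651), np.int64(-36), np.int64(30)), (104, np.int64(646), np.int64(-37), np.int64(29)), (109, np.int64(643), np.int64(-37), np.int64(30)), (114, np.int64(638), np.int64(-37), np.int64(30)), (119, np.int64(606), np.int64(-41), np.int64(6)), (124, np.int64(606), np.int64(-41), np.int64(11)), (129, np.int64(606), np.int64(-41), np.int64(15)), (134, np.int64(606), np.int64(-40), np.int64(19)), (139, np.int64(606), np.int64(-40), np.int64(24)), (144, np.int64(606), np.int64(-40), np.int64(29)), (149, np.int64(602), np.int64(-40), np.int64(30))]
```

View pics/w8c.png

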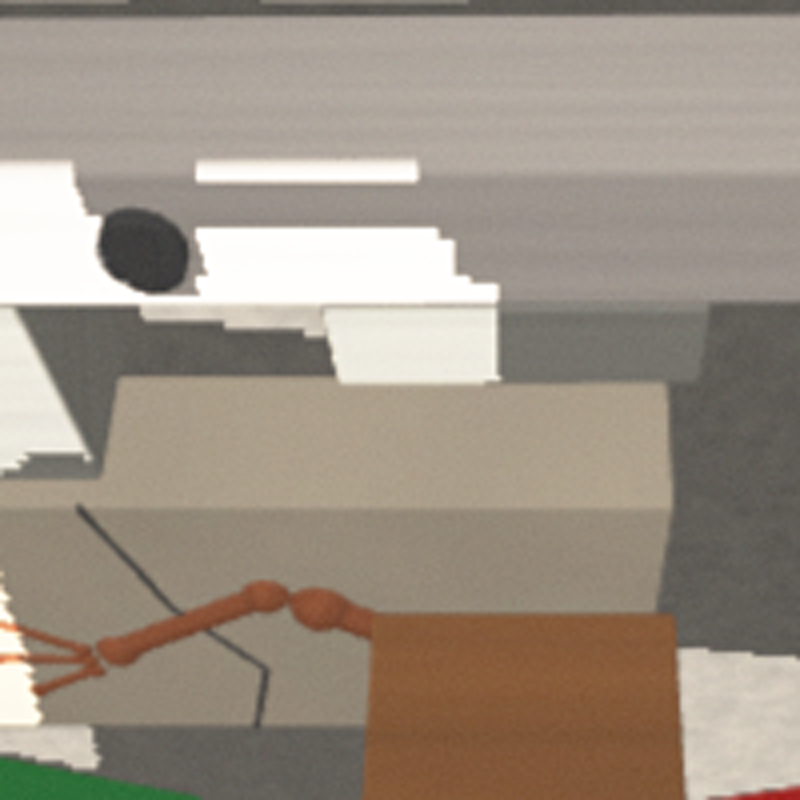

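The gap in this view runs from slab back x = 0.6055 to stop front 0.6365. The spacer occupies 0.6093–0.6333, so it is centred. Lowering.

Call:
{"fn": "send_rows", "kwargs": {"fingers": [0, 0, 0, 0, 0, 0, 0, 0, 0, 0], "dp": [[-0.4, 0.5, -5], [-0.4, 0.5, -13], [-0.4, 0.5, -22], [-0.4, 0.5, -31], [-0.4, 0.5, -40], [-0.4, 0.5, -48], [-0.4, 0.5, -55], [-0.4, 0.5, -61], [-0.4, 0.5, -65], [-0.4, 0.5, -65]], "turn": [[0, -0.014, 0.004], [0, -0.014, 0.004], [0, -0.014, 0.004], [0, -0.014, 0.004], [0, -0.014, 0.004], [0, -0.014, 0.004], [0, -0.014, 0.004], [0, -0.014, 0.004], [0, -0.014, 0.004], [0, -0.014, 0.004]]}}

```text
time_s: 10.62
position: [0.6183, -0.0198, 0.0508]
tcp_rot: [[-0.765, 0.644, 0.006], [0.0, 0.009, -1.0], [-0.644, -0.765, -0.007]]
force: [-0.9, 0.7, -0.9]
opening: 0.227
```

```bash
python3 - <<'E'
from h import *
s=bot.read_state();print(s['time_s'],s['joint_positions'].round(1),s['force'].round(1),s['position'].round(4))
c,W,mm=spacerpose('w9')
c=cap('side');cv2.imwrite('pics/s9c.png',cv2.resize(c['img'][130:280,200:400],None,fx=4,fy=4,interpolation=cv2.INTER_CUBIC))
E
```

```text
10.6167 [ -8.8  65.9  48.8  -7.4 114.7  80.7] [-0.9  0.7 -0.9] [ 0.6183 -0.0198  0.0508]
n 2085 1433 normal [ 1.     0.004 -0.002] ctr [ 0.6329 -0.019   0.0345] pctl lo [ 0.6319 -0.0397  0.0281] hi [0.6338 0.0019 0.0432] tcp [ 0.6185 -0.0198  0.0515]
```

View pics/w9.png

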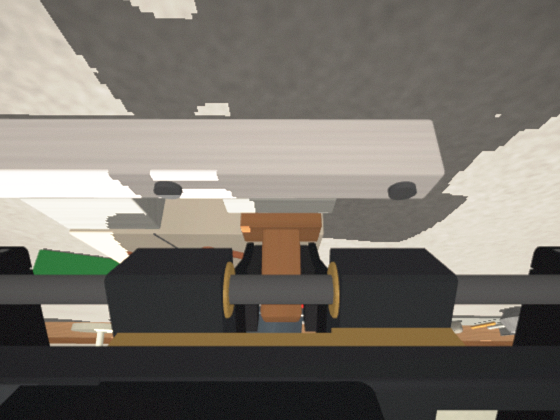

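View pics/s9c.png

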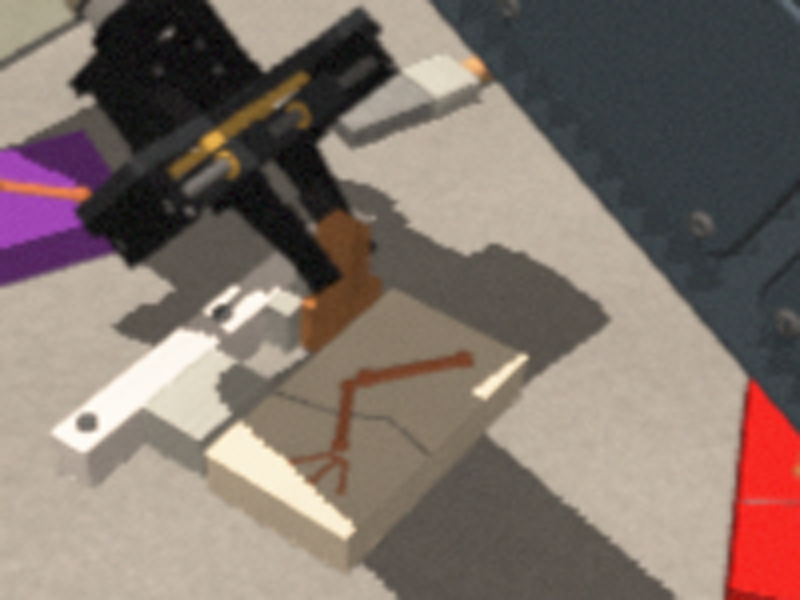

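The spacer is in the gap, vertical, with its foot about 3–4 mm up. Setting it down.

Call:
{"fn": "send_rows", "kwargs": {"fingers": [0, 0, 0, 0, 0, 0], "dp": [[0, 0, -1], [0, 0, -2], [0, 0, -3], [0, 0, -4], [0, 0, -4.5], [0, 0, -4.5]], "turn": [[0, 0, 0], [0, 0, 0], [0, 0, 0], [0, 0, 0], [0, 0, 0], [0, 0, 0]]}}

```text
time_s: 11.22
position: [0.6191, -0.0199, 0.0486]
tcp_rot: [[-0.764, 0.645, 0.006], [0.0, 0.009, -1.0], [-0.645, -0.764, -0.007]]
force: [1.3, 0.9, 3.6]
opening: 0.224
```

Contact at 3.6 N. Releasing.

Call:
{"fn": "send_rows", "kwargs": {"fingers": [0.35, 0.5, 0.5, 0.5, 0.5, 0.5, 0.5, 0.5], "dp": [[0, 0, 0], [0, 0, 0], [0, 0, 0], [0, 0, 0], [0, 0, 0], [0, 0, 0], [0, 0, 0], [0, 0, 0]], "turn": [[0, 0, 0], [0, 0, 0], [0, 0, 0], [0, 0, 0], [0, 0, 0], [0, 0, 0], [0, 0, 0], [0, 0, 0]]}}

```text
time_s: 11.88
position: [0.619, -0.0199, 0.0484]
tcp_rot: [[-0.764, 0.645, 0.006], [0.0, 0.009, -1.0], [-0.645, -0.764, -0.007]]
force: [-0.2, -0.8, 0.3]
opening: 0.496
```

```bash
python3 - <<'E'
from h import *
s=bot.read_state();print(s['time_s'],s['force'].round(1),s['position'].round(4),s['opening'])
c,W,mm=spacerpose('w10')
E
```

```text
11.8833 [-0.2 -0.8  0.3] [ 0.619  -0.0199  0.0484] 0.49611413744091626
n 1700 1083 normal [1.    0.007 0.006] ctr [ 0.6337 -0.0189  0.0337] pctl lo [ 0.6327 -0.0398  0.0287] hi [0.6347 0.0018 0.041 ] tcp [ 0.619  -0.0199  0.0485]
```

View pics/w10.png

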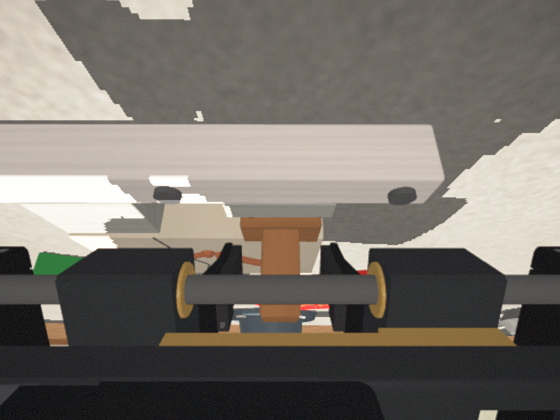

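The spacer stands on its own (face vertical within 0.5°, x ≈ −30 mm, y ≈ 0 in the stop frame). Lifting straight off the handle.

Call:
{"fn": "send_rows", "kwargs": {"fingers": [0.55, 0.55, 0.55, 0.55, 0.55, 0.55, 0.55, 0.55], "dp": [[1, 0, 8], [2, 0, 20], [4, 0, 35], [6, 0, 50], [8, 0, 70], [10, 0, 90], [10, 0, 100], [10, 0, 100]], "turn": [[0, 0, 0], [0, 0, 0], [0, 0, 0], [0, 0, 0], [0, 0, 0], [0, 0, 0], [0, 0, 0], [0, 0, 0]]}}

```text
time_s: 12.6
position: [0.631, -0.0201, 0.1529]
tcp_rot: [[-0.759, 0.651, 0.006], [-0.001, 0.008, -1.0], [-0.651, -0.759, -0.005]]
force: [-0.3, 0.9, -0.2]
opening: 0.547
```

```bash
python3 - <<'E'
from h import *
c=cap('wrist','w11')
delta([.56,.033,.20],toolrot(0.5,0))
E
```

```text
dp [-70.1  53.   49.2] turn [ 0.001 -0.864  0.   ] deg 49.5
```

View pics/w11.png

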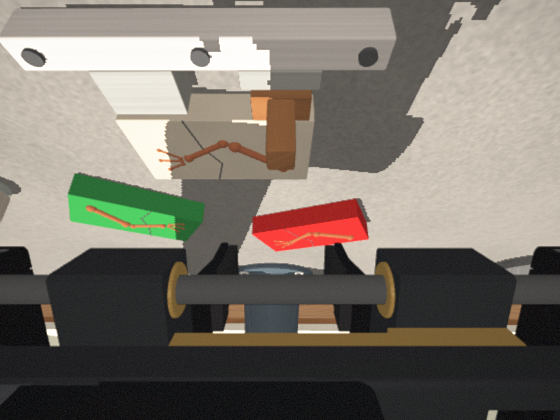

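The spacer still stands, with its foot at (282,105). Swinging the tool vertical and in front of the slab.

Call:
{"fn": "send_rows", "kwargs": {"fingers": [0, 0, 0, 0, 0, 0, 0, 0, 0, 0], "dp": [[-7, 5, 10], [-14, 11, 20], [-21, 16, 30], [-28, 21, 40], [-35, 27, 49], [-42, 32, 49], [-49, 37, 49], [-56, 43, 49], [-70, 53, 49], [-70, 53, 49]], "turn": [[0, -0.1, 0], [0, -0.2, 0], [0, -0.3, 0], [0, -0.4, 0], [0, -0.5, 0], [0, -0.6, 0], [0, -0.7, 0], [0, -0.8, 0], [0, -0.864, 0], [0, -0.864, 0]]}}

```text
time_s: 13.48
position: [0.5513, 0.0355, 0.1984]
tcp_rot: [[-0.01, 1.0, 0.009], [0.002, 0.009, -1.0], [-1.0, -0.01, -0.002]]
force: [-1.0, -0.1, -1.2]
opening: 0.006
```

Call:
{"fn": "send_rows", "kwargs": {"fingers": [0, 0, 0, 0, 0, 0], "dp": [[-30, 0, 0], [-60, 0, 0], [-90, 0, 0], [-90, 0, 0], [-90, 0, 0], [-90, 0, 0]], "turn": [[0, 0, 0], [0, 0, 0], [0, 0, 0], [0, 0, 0], [0, 0, 0], [0, 0, 0]]}}

```text
time_s: 13.98
position: [0.4625, 0.0352, 0.1983]
tcp_rot: [[-0.009, 1.0, 0.009], [0.002, 0.009, -1.0], [-1.0, -0.009, -0.002]]
force: [0.3, -0.1, 0.2]
opening: 0.003
```

```bash
python3 - <<'E'
from h import *
s=bot.read_state();print(s['time_s'],s['joint_positions'].round(1),s['force'].round(1),s['position'].round(4),s['opening'])
c=cap('wrist','w12')
delta([.475,.033,.10],toolrot(0.5,0))
W=world(c)
for u in (120,200,250,300,350,380):
    col=W[:240,u];print(u,[(v,*(col[v]*1000).round().astype(int).tolist()) for v in range(0,240,12) if np.isfinite(col[v,0])])
E
```

```text
13.9833 [ -9.5  20.2 105.7   0.   54.6  80. ] [ 0.3 -0.1  0.2] [0.4625 0.0352 0.1983] 0.0029607031404457742
dp [ 11.9  -2.2 -98.4] turn [-0.002 -0.009 -0.   ] deg 0.5
120 [(0, 652, 197, 1), (12, 642, 200, -1), (24, 631, 200, 1), (36, 620, 202, 0), (48, 609, 203, 1), (60, 598, 205, 0), (72, 586, 207, -1), (84, 574, 208, 1), (96, 562, 209, 1), (108, 550, 211, 1), (120, 538, 213, 0), (132, 525, 215, 0), (144, 512, 216, 0), (156, 499, 218, 0), (168, 485, 220, 0), (180, 473, 216, 10), (192, 463, 208, 30), (204, 450, 210, 30), (216, 437, 211, 31), (228, 423, 214, 29)]
200 [(0, 651, 117, 6), (12, 643, 119, 0), (24, 632, 119, 0), (36, 621, 120, -1), (48, 610, 121, 0), (60, 599, 122, -1), (72, 587, 122, 2), (84, 575, 123, 0), (96, 563, 124, -2), (108, 551, 124, 1), (120, 538, 125, 1), (132, 526, 126, 0), (144, 513, 127, 0), (156, 499, 127, 1), (168, 486, 128, 1), (180, 472, 129, 0), (192, 458, 130, 0), (204, 443, 131, -1), (216, 428, 132, -1), (228, 423, 126, 26)]
250 [(0, 644, 66, 30), (12, 634, 66, 31), (24, 624, 66, 31), (36, 615, 66, 28), (48, 604, 66, 30), (60, 594, 67, 29), (72, 583, 67
[... 754 characters left out ...]
 595, -29, 29), (72, 584, -30, 30), (84, 573, -31, 30), (96, 562, -31, 30), (108, 551, -32, 31), (120, 540, -33, 30), (132, 528, -34, 30), (144, 516, -35, 30), (156, 501, -42, 1), (168, 487, -43, -1), (180, 473, -44, -1), (192, 460, -45, 1), (204, 445, -46, 0), (216, 430, -47, 0), (228, 415, -48, 0)]
380 [(0, 654, -60, 4), (12, 645, -62, -1), (24, 634, -63, 0), (36, 623, -64, -1), (48, 612, -65, 0), (60, 600, -66, 0), (72, 589, -67, 2), (84, 577, -68, 0), (96, 565, -70, 0), (108, 553, -71, 1), (120, 540, -73, -2), (132, 528, -73, 1), (144, 515, -75, 0), (156, 501, -76, 0), (168, 488, -77, -1), (180, 474, -78, 1), (192, 460, -80, 1), (204, 446, -81, 1), (216, 431, -82, 0), (228, 416, -84, 0)]
```

View pics/w12.png

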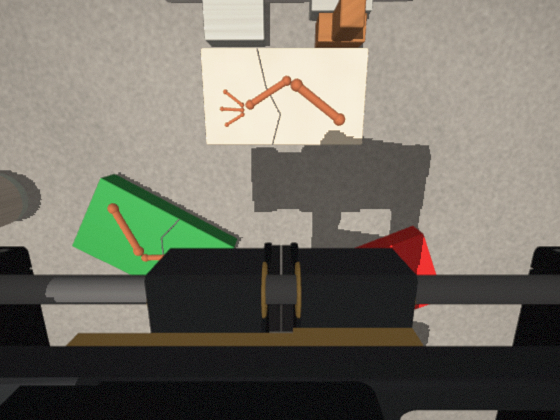

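The slab front edge is at x ≈ 0.5155, square, middle y ≈ 0.033, with clear bench in front. Lowering closed fingers at x = 0.48.

Call:
{"fn": "send_rows", "kwargs": {"fingers": [0, 0, 0, 0, 0, 0, 0, 0, 0, 0], "dp": [[10, -2, -20], [17, -2, -45], [17, -2, -70], [17, -2, -95], [17, -2, -120], [17, -2, -145], [17, -2, -165], [17, -2, -180], [17, -2, -184], [17, -2, -184]], "turn": [[-0.002, -0.009, 0], [-0.002, -0.009, 0], [-0.002, -0.009, 0], [-0.002, -0.009, 0], [-0.002, -0.009, 0], [-0.002, -0.009, 0], [-0.002, -0.009, 0], [-0.002, -0.009, 0], [-0.002, -0.009, 0], [-0.002, -0.009, 0]]}}

```text
time_s: 14.87
position: [0.4805, 0.033, 0.0128]
tcp_rot: [[-0.002, 1.0, 0.009], [-0.0, 0.009, -1.0], [-1.0, -0.002, 0.0]]
force: [0.7, 0.2, 0.3]
opening: 0.006
```

Call:
{"fn": "send_rows", "kwargs": {"fingers": [0, 0, 0, 0, 0], "dp": [[5, 0, 0], [11, 0, 0], [17, 0, 0], [21, 0, 0], [23, 0, 0]], "turn": [[0, 0, 0], [0, 0, 0], [0, 0, 0], [0, 0, 0], [0, 0, 0]]}}

```text
time_s: 15.28
position: [0.5045, 0.0329, 0.0136]
tcp_rot: [[-0.001, 1.0, 0.009], [-0.0, 0.009, -1.0], [-1.0, -0.001, 0.0]]
force: [-1.8, -1.1, 2.1]
opening: 0.007
```

Call:
{"fn": "send_rows", "kwargs": {"fingers": [0, 0, 0, 0, 0, 0, 0, 0], "dp": [[1, 0, 0], [2, 0, 0], [3, 0, 0], [4, 0, 0], [5, 0, 0], [6, 0, 0], [6, 0, 0], [6, 0, 0]], "turn": [[0, 0, 0], [0, 0, 0], [0, 0, 0], [0, 0, 0], [0, 0, 0], [0, 0, 0], [0, 0, 0], [0, 0, 0]]}}

```text
time_s: 15.95
position: [0.5092, 0.0332, 0.0136]
tcp_rot: [[-0.003, 1.0, 0.009], [0.0, 0.009, -1.0], [-1.0, -0.003, -0.0]]
force: [-5.4, -0.0, 3.6]
opening: 0.007
```

```bash
python3 - <<'E'
from h import *
s=bot.read_state();print(s['time_s'],s['force'].round(1),s['moment'].round(2),s['position'].round(4))
c=cap('wrist','w13')
c=cap('side');cv2.imwrite('pics/s13c.png',cv2.resize(c['img'][130:280,200:400],None,fx=4,fy=4,interpolation=cv2.INTER_CUBIC))
E
```

```text
15.95 [-5.4 -0.   3.6] [ 0.06  0.81 -0.01] [0.5092 0.0332 0.0136]
```

View pics/w13.png

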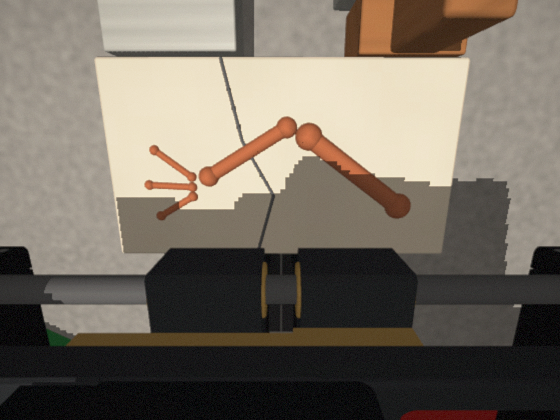

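View pics/s13c.png

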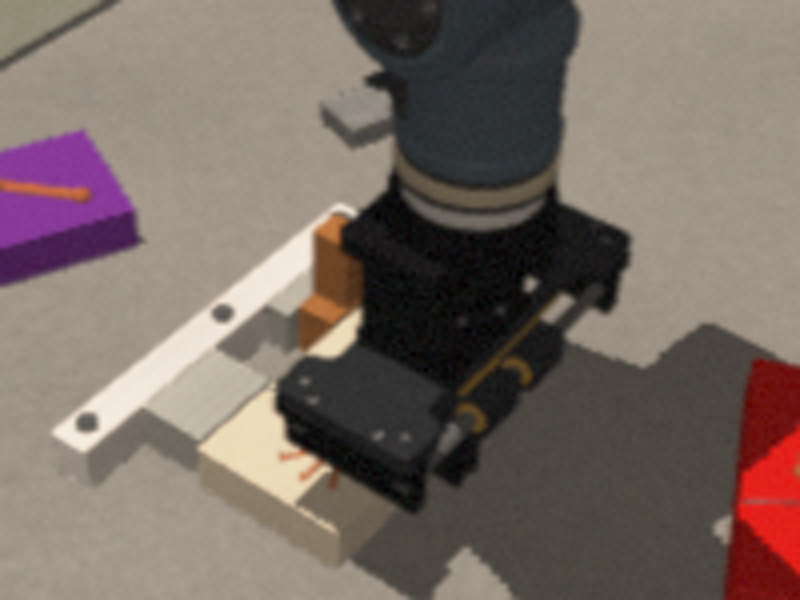

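The slab is sliding (about 5 N), with a few mm of gap left at (170,55). Continue.

Call:
{"fn": "send_rows", "kwargs": {"fingers": [0, 0, 0, 0, 0, 0, 0, 0], "dp": [[2, 0, 0], [3, 0, 0], [4, 0, 0], [5, 0, 0], [6, 0, 0], [7, 0, 0], [7, 0, 0], [7, 0, 0]], "turn": [[0, 0, 0], [0, 0, 0], [0, 0, 0], [0, 0, 0], [0, 0, 0], [0, 0, 0], [0, 0, 0], [0, 0, 0]]}}

```text
time_s: 16.72
position: [0.5106, 0.0336, 0.0134]
tcp_rot: [[-0.015, 1.0, 0.01], [0.001, 0.01, -1.0], [-1.0, -0.015, -0.001]]
force: [-10.8, -2.9, 8.7]
opening: 0.009
```

```bash
python3 - <<'E'
from h import *
s=bot.read_state();print(s['time_s'],s['force'].round(1),s['moment'].round(2),s['position'].round(4))
c=cap('wrist','w14')
cv2.imwrite('pics/w14c.png',cv2.resize(c['img'][0:110,80:520],None,fx=1.8,fy=3,interpolation=cv2.INTER_CUBIC))
E
```

```text
16.7167 [-10.8  -2.9   8.7] [-0.38  1.8  -0.06] [0.5106 0.0336 0.0134]
```

View pics/w14c.png

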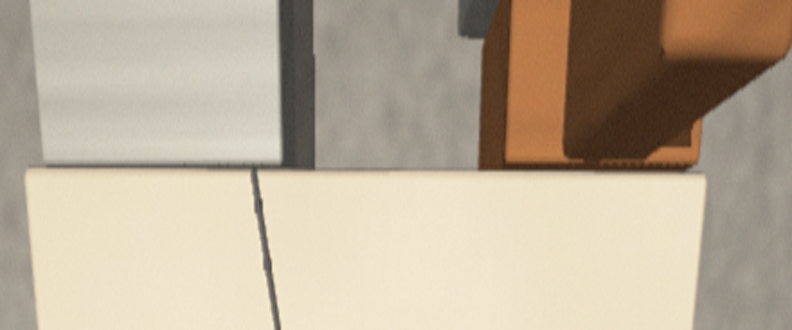

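At 10.8 N it has stalled about 2 mm short, with the tool also pressing down (Fz 8.7), which adds friction. Continue with a small lift to relieve that.

Call:
{"fn": "send_rows", "kwargs": {"fingers": [0, 0, 0, 0, 0, 0, 0, 0], "dp": [[7, 0, 1], [7, 0, 2], [8, 0, 3], [9, 0, 4], [10, 0, 4], [11, 0, 4], [12, 0, 4], [12, 0, 4]], "turn": [[0, 0, 0], [0, 0, 0], [0, 0, 0], [0, 0, 0], [0, 0, 0], [0, 0, 0], [0, 0, 0], [0, 0, 0]]}}

```text
time_s: 17.43
position: [0.5108, 0.0335, 0.0148]
tcp_rot: [[-0.04, 0.999, 0.012], [0.002, 0.012, -1.0], [-0.999, -0.04, -0.002]]
force: [-16.0, -8.5, -1.7]
opening: 0.009
```

```bash
python3 - <<'E'
from h import *
s=bot.read_state();print(s['time_s'],s['force'].round(1),s['moment'].round(2),s['position'].round(4))
c=cap('wrist','w15')
cv2.imwrite('pics/w15c.png',cv2.resize(c['img'][0:110,80:520],None,fx=1.8,fy=3,interpolation=cv2.INTER_CUBIC))
E
```

```text
17.4333 [-16.   -8.5  -1.7] [-1.35  2.77 -0.02] [0.5108 0.0335 0.0148]
```

View pics/w15c.png

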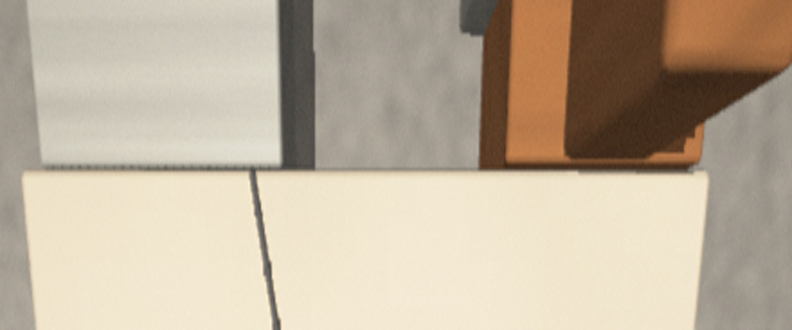

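Blocked solid now: more force (16 N), no travel, and both gaps look even. I'll quantify the residual gap and squareness.

```bash
cat > meas.py <<'E'
from h import *
import sys
s=bot.read_state();print(s['time_s'],s['force'].round(1),s['position'].round(4))
c=cap('wrist',sys.argv[1]);W=world(c);g=cv2.GaussianBlur(c['img'],(3,3),0).astype(float).mean(2)
def edge(pred,us,z):
    # first/last row satisfying predicate -> plane z points
    pts=[]
    for u in us:
        vs=[v for v in range(5,110) if pred(W[v,u])]
        pts.append((u,min(vs),max(vs)) if vs else None)
    return pts
for name,us in (('long',range(115,235,15)),('spacer',range(362,455,12))):
    for u in us:
        col=W[20:90,u]*1000
        i=[(v+20) for v in range(70) ]
        # darkest row between stop and slab
        gg=g[40:75,u];print(name,u,'dark rows',40+np.argmin(gg[8:25])+8,'vals',gg[10:22].round().astype(int).tolist())
# slab back edge line: strongest dark->light transition
es=[]
for u in range(110,460,5):
    d=np.diff(g[48:66,u]);v=48+np.argmax(d)+.5;es.append((u,v,*onplane(c,u,v,.03)[:2]))
es=np.array(es);p=np.polyfit(es[:,3],es[:,2],1)
r=es[:,2]-np.polyval(p,es[:,3]);k=abs(r)<.0015;p=np.polyfit(es[k,3],es[k,2],1)
print('slab back x at y=.082,.033,-.018',np.polyval(p,[.082,.033,-.018]).round(4),'slope',p[0].round(4),k.sum())
# rear sizes
for nm,us,z in (('longstop front',range(115,230,5),.03),('spacer foot rear',range(370,450,5),.034)):
    q=[]
    for u in us:
        d=np.diff(g[44:62,u]);v=44+np.argmin(d)+.5;q.append(onplane(c,u,v,z)[:2])
    q=np.array(q);m=np.median(q[:,0]);k=abs(q[:,0]-m)<.002;print(nm,m.round(4),np.polyfit(q[k,1],q[k,0],1)[0].round(4),k.sum())
m=(W[...,2]>.031)&(W[...,2]<.037)&(W[...,0]>.605)&(W[...,1]<.01);print('spacer foot top x range',np.percentile(W[m][:,0],[2,98]).round(4),m.sum())
E
python3 meas.py w16
```

```text
17.4833 [-16.3  -7.4  -1. ] [0.5108 0.0335 0.0148]
long 115 dark rows 55 vals [202, 200, 197, 188, 165, 139, 143, 177, 206, 218, 221, 222]
long 130 dark rows 55 vals [204, 202, 199, 191, 168, 139, 142, 176, 206, 218, 222, 223]
long 145 dark rows 55 vals [208, 206, 202, 193, 171, 145, 145, 177, 206, 219, 223, 223]
long 160 dark rows 56 vals [210, 208, 205, 196, 173, 141, 136, 173, 207, 219, 223, 224]
long 175 dark rows 56 vals [213, 211, 207, 197, 173, 138, 134, 172, 207, 221, 224, 225]
long 190 dark rows 56 vals [214, 213, 210, 200, 175, 140, 134, 171, 207, 220, 224, 225]
long 205 dark rows 56 vals [217, 215, 212, 202, 175, 136, 129, 170, 207, 220, 224, 225]
long 220 dark rows 57 vals [218, 216, 214, 206, 176, 128, 94, 91, 100, 105, 110, 116]
spacer 362 dark rows 55 vals [120, 118, 111, 94, 69, 61, 99, 164, 206, 219, 224, 225]
spacer 374 dark rows 55 vals [133, 130, 120, 100, 73, 62, 98, 163, 204, 218, 223, 223]
spacer 386 dark rows 55 vals [132, 130, 121, 102, 74, 62, 97, 162, 204, 218, 223, 224]
spacer 398 dark rows 51 vals [51, 50, 59, 71, 66, 61, 98, 164, 205, 218, 223, 224]
spacer 410 dark rows 50 vals [47, 47, 58, 70, 64, 58, 84, 138, 190, 216, 223, 224]
spacer 422 dark rows 50 vals [45, 46, 57, 70, 66, 58, 82, 139, 192, 217, 224, 225]
spacer 434 dark rows 48 vals [47, 48, 59, 72, 66, 58, 79, 131, 187, 217, 224, 226]
spacer 446 dark rows 48 vals [75, 106, 116, 102, 75, 59, 73, 124, 184, 217, 225, 226]
slab back x at y=.082,.033,-.018 [0.6109 0.6114 0.612 ] slope -0.0109 69
longstop front 0.6117 -0.0121 23
spacer foot rear 0.6125 -0.0031 16
spacer foot top x range [0.6072 0.6307] 2449
```

The slab edge and the long stop's front are parallel within about 0.001 rad and coincide within about 0.7 mm (rounded edge), so it is flush. I'll ease the sideways load slightly while keeping the push.

Call:
{"fn": "send_rows", "kwargs": {"fingers": [0, 0, 0, 0, 0, 0, 0, 0], "dp": [[12, -1, 4], [12, -2, 4], [12, -3, 4], [12, -3, 4], [12, -3, 4], [12, -3, 4], [12, -3, 4], [12, -3, 4]], "turn": [[0, 0, 0], [0, 0, 0], [0, 0, 0], [0, 0, 0], [0, 0, 0], [0, 0, 0], [0, 0, 0], [0, 0, 0]]}}

```text
time_s: 18.2
position: [0.5105, 0.0332, 0.0163]
tcp_rot: [[-0.066, 0.998, 0.013], [0.006, 0.013, -1.0], [-0.998, -0.066, -0.007]]
force: [-15.0, 3.9, -2.2]
opening: 0.002
```

```bash
python3 meas.py w17 | grep -v vals; python3 - <<'E'
from h import *
s=bot.read_state();print(s['qvel'].round(2),s['tau'].round(1),s['tcp_rot'].round(3))
cap('scene','scene17');cap('side','side17')
E
```

```text
18.2 [-15.    3.9  -2.2] [0.5105 0.0332 0.0163]
slab back x at y=.082,.033,-.018 [0.6109 0.6115 0.6121] slope -0.0121 69
longstop front 0.612 -0.0101 23
spacer foot rear 0.6126 -0.0118 16
spacer foot top x range [0.6061 0.6304] 2501
[ 0.05 -0.04 -0.12  0.06 -0.07  0.04] [ -2.6 -46.6 -17.7  -0.2  -4.4   0. ] [[-0.066  0.998  0.013]
 [ 0.006  0.013 -1.   ]
 [-0.998 -0.066 -0.007]]
```

View pics/scene17.png

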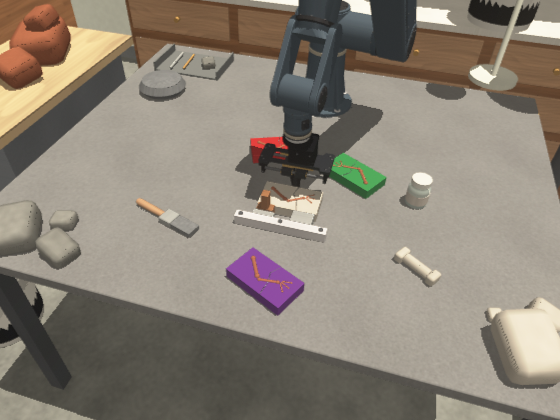

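View pics/w17.png

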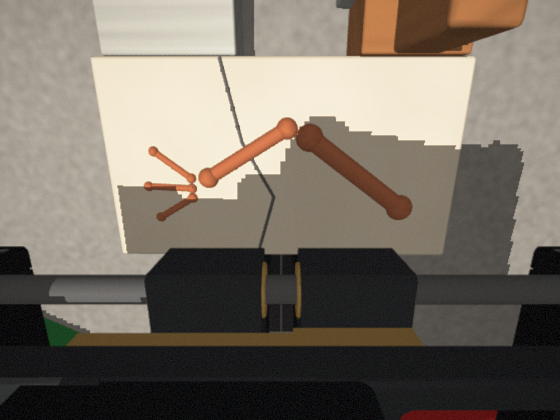

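```bash
python3 - <<'E'
from h import *
for n in ('side','scene','wrist'):
    c=cap(n);W=world(c);hsv=cv2.cvtColor(c['img'],cv2.COLOR_BGR2HSV)
    m=(hsv[...,0]<18)&(hsv[...,1]>120)&(W[...,0]>.59)&(W[...,0]<.65)&(abs(W[...,1]+.018)<.035)
    for lo,hi in ((.038,.055),(.055,.072),(.076,.09),(.03,.036)):
        q=W[m&(W[...,2]>lo)&(W[...,2]<hi)]
        if len(q)>8: print(n,lo,len(q),np.percentile(q,[3,97],axis=0).round(4).tolist())
    q=W[(W[...,2]>.02)&(W[...,2]<.05)&(W[...,0]>.53)&(W[...,0]<.6)&(W[...,1]>-.04)&(W[...,1]<.1)&(hsv[...,1]<90)]
    if len(q)>50:
        A=np.c_[q[:,:2],np.ones(len(q))];k=np.ones(len(q),bool)
        for _ in range(4):
            p=np.linalg.lstsq(A[k],q[k,2],rcond=None)[0];k=abs(A@p-q[:,2])<.0025
        print(n,'slab top plane slopes',p[:2].round(4),'z',(A@p).mean().round(4),k.sum())
print(bot.read_state()['force'].round(1))
E
```

```text
side 0.038 51 [[0.6125, -0.0111, 0.0382], [0.633, -0.0075, 0.0544]]
side 0.055 46 [[0.6131, -0.0111, 0.0559], [0.6323, -0.0079, 0.0714]]
side 0.076 10 [[0.6151, -0.0135, 0.0763], [0.6337, -0.0088, 0.08]]
side 0.03 58 [[0.612, -0.0109, 0.031], [0.634, 0.0038, 0.0356]]
side slab top plane slopes [-0.0262  0.023 ] z 0.0309 236
scene 0.038 17 [[0.6199, -0.0226, 0.0392], [0.6389, -0.0093, 0.0521]]
scene 0.055 24 [[0.6225, -0.0237, 0.0553], [0.6398, -0.0093, 0.0704]]
scene 0.076 52 [[0.6157, -0.027, 0.077], [0.6383, -0.0093, 0.0828]]
scene 0.03 29 [[0.6182, -0.0173, 0.0315], [0.6364, 0.0021, 0.0357]]
scene slab top plane slopes [-0.0258 -0.0051] z 0.0313 647
wrist 0.038 1190 [[0.6125, -0.0249, 0.0387], [0.6272, -0.0083, 0.0546]]
wrist 0.055 1461 [[0.6125, -0.025, 0.0556], [0.623, -0.0083, 0.0715]]
wrist 0.076 2392 [[0.6127, -0.0271, 0.0766], [0.6186, -0.0087, 0.0812]]
wrist 0.03 2296 [[0.6125, -0.0378, 0.0309], [0.6302, 0.0034, 0.0353]]
wrist slab top plane slopes [-0.0251 -0.0013] z 0.0311 41563
[-14.5   4.3  -0.8]
```

The spacer is vertical, with its rear face at 0.6125 at every height. All three cameras show the slab top sloping −0.025 rad in x, though: my upward bias lifted the slab's front by about 2 mm. I'll back off to let it drop and straighten the tool, then press again without lift.

Call:
{"fn": "send_rows", "kwargs": {"fingers": [0, 0, 0, 0, 0, 0, 0, 0], "dp": [[3, 0, -1], [0, 0, -2], [-3, 0, -3], [-5, 0, -3], [-5, 0, -3], [-5, 0, -3], [-5, 0, -3], [-5, 0, -3]], "turn": [[0, -0.03, 0], [0, -0.066, 0], [0, -0.066, 0], [0, -0.066, 0], [0, -0.066, 0], [0, -0.066, 0], [0, -0.066, 0], [0, -0.066, 0]]}}

```text
time_s: 19.17
position: [0.5067, 0.033, 0.0136]
tcp_rot: [[0.002, 1.0, 0.013], [0.006, 0.013, -1.0], [-1.0, 0.002, -0.006]]
force: [0.3, 0.3, 0.3]
opening: 0.006
```

```bash
cat > top.py <<'E'
from h import *
c=cap('wrist');W=world(c);hsv=cv2.cvtColor(c['img'],cv2.COLOR_BGR2HSV)
q=W[(W[...,2]>.02)&(W[...,2]<.05)&(W[...,0]>.53)&(W[...,0]<.6)&(W[...,1]>-.04)&(W[...,1]<.1)&(hsv[...,1]<90)]
A=np.c_[q[:,:2],np.ones(len(q))];k=np.ones(len(q),bool)
for _ in range(4):
    p=np.linalg.lstsq(A[k],q[k,2],rcond=None)[0];k=abs(A@p-q[:,2])<.0025
print('slab top plane slopes',p[:2].round(4),'z',(A@p).mean().round(4),k.sum())
s=bot.read_state();print(s['time_s'],s['force'].round(1),s['position'].round(4),s['tcp_rot'][:,0].round(3))
E
python3 top.py; python3 meas.py w18|grep -v vals
```

```text
slab top plane slopes [-0.0001 -0.0006] z 0.0299 41753
19.2167 [ 0.3  0.6 -0.5] [0.5064 0.0331 0.0135] [ 0.001  0.006 -1.   ]
19.2167 [ 0.3  0.6 -0.5] [0.5064 0.0331 0.0135]
slab back x at y=.082,.033,-.018 [0.6094 0.61   0.6106] slope -0.0122 63
longstop front 0.6077 0.0007 22
spacer foot rear 0.607 0.0454 13
spacer foot top x range [0.6068 0.6267] 2176
```

Flat again (slope 0.000). Pressing again, without lift.

Call:
{"fn": "send_rows", "kwargs": {"fingers": [0, 0, 0, 0, 0, 0, 0, 0, 0, 0], "dp": [[2, 0, 0], [3, 0, 0], [4, 0, 0], [5, 0, 0], [6, 0, 0], [7, 0, 0], [8, 0, 0], [9, 0, 0], [10, 0, 0], [10, 0, 0]], "turn": [[0, 0, 0], [0, 0, 0], [0, 0, 0], [0, 0, 0], [0, 0, 0], [0, 0, 0], [0, 0, 0], [0, 0, 0], [0, 0, 0], [0, 0, 0]]}}

```text
time_s: 20.1
position: [0.5111, 0.0334, 0.0132]
tcp_rot: [[-0.01, 1.0, 0.014], [0.007, 0.014, -1.0], [-1.0, -0.009, -0.007]]
force: [-7.1, -2.7, 5.6]
opening: 0.003
```

```bash
python3 top.py; python3 meas.py w19|grep -v vals
python3 - <<'E'
import cv2
i=cv2.imread('pics/w19.png');cv2.imwrite('pics/w19c.png',cv2.resize(i[0:110,80:520],None,fx=1.8,fy=3,interpolation=cv2.INTER_CUBIC))
E
```

```text
slab top plane slopes [ 0.0001 -0.0005] z 0.0299 41213
20.15 [-8.3 -3.7  5.5] [0.511  0.0334 0.0132] [-0.009  0.007 -1.   ]
20.15 [-8.3 -3.7  5.5] [0.511  0.0334 0.0132]
slab back x at y=.082,.033,-.018 [0.6108 0.6114 0.612 ] slope -0.0115 69
longstop front 0.6116 -0.0126 23
spacer foot rear 0.6124 -0.0086 16
spacer foot top x range [0.6067 0.6309] 2517
```

View pics/w19c.png

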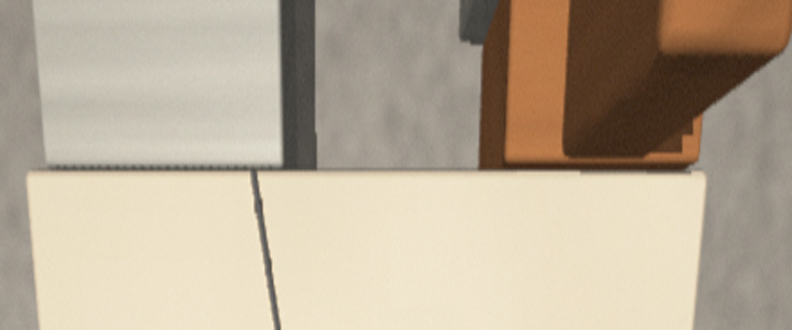

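Flush, flat (slope 0.000), square (slab edge −0.0115 against stop edge −0.0126), pressed with about 8 N. The jar, brush and bone looked unmoved. Handing in.

```bash
python3 - <<'E'
from h import *
c=cap('scene');W=world(c)
m=(W[...,2]>0.012)&(W[...,2]<0.12)&(W[...,0]>0.2)&(W[...,0]<1)&(abs(W[...,1])<.6)
k,l,st,ce=cv2.connectedComponentsWithStats(m.astype(np.uint8))
for i in range(1,k):
    if 400<st[i,4]<800: print(ce[i].round(),np.median(W[l==i],axis=0).round(3))
print(bot.read_state()['force'].round(1),bot.hand_in())
E
```

```text
[265. 145.] [ 0.353 -0.111  0.03 ]
[419. 189.] [0.471 0.358 0.059]
[170. 218.] [ 0.725 -0.238  0.018]
[417. 265.] [0.701 0.378 0.024]
the job is handed in; nothing more can be done
[-8.  -2.3  5.9] None
```

I handed the job in at about 20 s with the arm still pressing the slab. I stood the spacer upright, set it foot down in front of the short stop, and pushed the slab back from its front middle with closed fingers.

Last checks before handing in:
- **Slab:** the back edge lies within about 0.7 mm of the long stop, judged from a thin dark line at its edge. It is parallel to the stop within about 0.001 rad, and the top is level.
- **Spacer:** its rear face read vertical when last measured, just before the final press. It is closed in between the slab and the short stop, near the stop's middle.
- **Push:** about 8 N on the slab, steady. A harder push of 16 N earlier did not move it any further.
- **Jar, brush and bone:** all within 1 mm of where they started.

**One thing went wrong and was fixed:** while I pressed with a slight upward bias, the slab's front rose about 2 mm, a tilt of 0.025 rad. I backed off, it dropped flat, and I pressed again without the upward bias.

**Camera disagreement:** the fixed scene and side cameras disagreed by 5–10 mm on absolute positions, so I placed everything from the wrist camera.

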